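# Load the comb drying carriage and slide it under the blower

### The arm

A 6-joint arm with a two-finger parallel gripper is mounted at the origin on the work surface. World frame = base frame: x ahead of the robot, y to its left, z up, the work surface at z = 0. Lengths are in mm, angles in rad, forces in N, time in s.
With the tool pointing down it reaches from about 275 to 1000 mm from the base axis. Payload 8.4 kg.
Tool frame: the origin (TCP) lies midway between the tips of the shut fingers; the grasp point (between the pads) lies 19 mm behind it; z points along the fingers, y is the line along which they close (so a half turn about z gives the same grasp; the last joint's range is limited). The gripper opens to 85 mm and grips with 20 to 120 N. Pads are 22 mm wide; open, the fingers measure 114 mm over their backs; the gripper's body (76 mm by 85 mm) begins 54 mm behind the grasp point. The pads swing forward as they close: fully open they stand 13 mm farther back than shut.
Start: joints at [-1.347, 0.353, 1.633, -0, 1.155, -0.002], TCP at [139.927, -609.137, 231.281] pointing down, gripper open.
Joint ranges: [-2.63, 2.63], [-0.92, 2.1], [0.06, 2.66], [-1.3, 4.44], [0, 2.69], [-3.02, 3.02]. Speed limits (rad/s): [2.22, 2.22, 2.79, 3.14, 3.14, 3.14].

### API

Orientations are given as [roll, pitch, yaw] about the fixed x, y, z axes, in that order (R = Rz(yaw) Ry(pitch) Rx(roll)).
In Python, from rig import r, cams gives the robot as it stands. The module is installed in compiled form; this text tells all that it offers.
- The arm moves only by the tool send_rows, never from a script. Its argument "targets" is one flat list of numbers, 7 for each row, row after row: the shift along the tool's x, y, z in m, then the turn, a rotation vector about the tool's x, y, z in rad, then the opening, from -1 (shut) to 1 (fully open). In form: [tx, ty, tz, wx, wy, wz, fingers, tx, ty, tz, wx, wy, wz, fingers, ...]. A call has 1 to 12 rows; each row is the pose to reach, as a shift and turn from the pose commanded when the call began, along the tool's axes at that moment; what a row does not reach only later rows make up. A row lasts 1/12 s, in which the tool goes at most 41.7 mm and 7.16 degrees, less where a joint would pass 70% of its speed; a pose out of reach is approached as far as the arm can. A call with a gripper value outside its range is refused whole. The fingers move at their own pace and stop on an object; "grip_force" is the grip in N (left out, the last holds). Time passes only in rows, so rows that repeat a pose let the fingers close. It gives the time, the measured TCP pose, the force, the opening and the grip force at its end, in the units of the state.
- r.sense(): the state, without advancing time (a new reading comes with each control period).
- cams.grab_frame(name): name is "side" or "top"; returns a dict with "color" (480x640x3 uint8, blue, green, red), "fx", "fy", "cx", "cy" (pixels), "k1" (the pictures are not rectified: a ray, as slopes to the right and down, at radius r is drawn at 1 + k1 r^2 times it, then the intrinsics apply), "xyz" and "attitude" of the camera in the world. Camera axes: x right, y down, z forward; pixel columns grow to the right and rows downward; lengths in mm; the calibration is good to about 2 mm. A picture is of the moment at which its call begins. There is no depth.
- r.sign_off(): hands the job in; it is judged then, once.
The state is a dict: "clock": time; "qpos": joint angles; "qvel": joint speeds; "joint_efforts": joint torques, N m; "eef_pos": TCP position; "tcp_rot": TCP orientation; "contact_force": force on the tool from outside, world axes, zero at the start; "wrist_torque": the same for the moment, N m; "opening": opening from 0.0 (shut) to 1.0 (fully open); "grasp_force": force on a finger pad.
Only numpy, scipy, OpenCV 4.12 (cv2) and the standard library are available. Lean on these libraries where they do the work, as an engineer would, in place of code of your own. Each camera call takes 0.05 s, during which the arm holds its last target. There are 200 camera calls.

### The job

Slide the empty drying carriage by its handle to its loading stop, away from the blower arm, and there stand every mane comb that is on the counter upright, teeth up, in a slot of its own length, its wooden block fully down. Then slide the loaded carriage the other way, under the blower arm, fully home against its drying stop. Leave the other things on the counter where they are.

Things in the scene. Friction and masses are not known exactly. Their poses are not given: they have to be found in the camera images.
- comb_long1: Mane comb standing teeth up on its block: hardwood handle block 130 x 44 x 20 mm (x, y, z), from whose middle a steel comb plate, 124 x 10 mm, rises to 80 mm above the underside (solid to 47 mm, teeth above). Same both ways round. Origin: centre of the block's underside; x along the comb, z up. Some of the combs may be absent.
- comb_long2: Mane comb standing teeth up on its block: hardwood handle block 130 x 44 x 20 mm (x, y, z), from whose middle a steel comb plate, 124 x 10 mm, rises to 80 mm above the underside (solid to 47 mm, teeth above). Same both ways round. Origin: centre of the block's underside; x along the comb, z up. Some of the combs may be absent.
- comb_long3: Mane comb standing teeth up on its block: hardwood handle block 130 x 44 x 20 mm (x, y, z), from whose middle a steel comb plate, 124 x 10 mm, rises to 80 mm above the underside (solid to 47 mm, teeth above). Same both ways round. Origin: centre of the block's underside; x along the comb, z up. Some of the combs may be absent.
- comb_short1: Mane comb standing teeth up on its block: hardwood handle block 90 x 44 x 20 mm (x, y, z), from whose middle a steel comb plate, 84 x 10 mm, rises to 80 mm above the underside (solid to 47 mm, teeth above). Same both ways round. Origin: centre of the block's underside; x along the comb, z up. Some of the combs may be absent.
- comb_short2: Mane comb standing teeth up on its block: hardwood handle block 90 x 44 x 20 mm (x, y, z), from whose middle a steel comb plate, 84 x 10 mm, rises to 80 mm above the underside (solid to 47 mm, teeth above). Same both ways round. Origin: centre of the block's underside; x along the comb, z up. Some of the combs may be absent.
- comb_short3: Mane comb standing teeth up on its block: hardwood handle block 90 x 44 x 20 mm (x, y, z), from whose middle a steel comb plate, 84 x 10 mm, rises to 80 mm above the underside (solid to 47 mm, teeth above). Same both ways round. Origin: centre of the block's underside; x along the comb, z up. Some of the combs may be absent.
- slot_long1 (a point): Centre of the mouth of a long slot in the carriage: 138 x 50 mm (x, y), 18 mm deep, mouth chamfered 2 mm; x along the slot, y along the carriage's travel, z up. Takes the block of a long comb.
- slot_long2 (a point): Centre of the mouth of a long slot in the carriage: 138 x 50 mm (x, y), 18 mm deep, mouth chamfered 2 mm; x along the slot, y along the carriage's travel, z up. Takes the block of a long comb.
- slot_long3 (a point): Centre of the mouth of a long slot in the carriage: 138 x 50 mm (x, y), 18 mm deep, mouth chamfered 2 mm; x along the slot, y along the carriage's travel, z up. Takes the block of a long comb.
- slot_short1 (a point): Centre of the mouth of a short slot in the carriage: 98 x 50 mm (x, y), 18 mm deep, mouth chamfered 2 mm; x along the slot, y along the carriage's travel, z up. Takes the block of a short comb.
- slot_short2 (a point): Centre of the mouth of a short slot in the carriage: 98 x 50 mm (x, y), 18 mm deep, mouth chamfered 2 mm; x along the slot, y along the carriage's travel, z up. Takes the block of a short comb.
- slot_short3 (a point): Centre of the mouth of a short slot in the carriage: 98 x 50 mm (x, y), 18 mm deep, mouth chamfered 2 mm; x along the slot, y along the carriage's travel, z up. Takes the block of a short comb.
- station: Drying station: fixed steel base 200 x 640 mm (x, y), end blocks 34 mm high; at its +y end a grey post 200 mm high with a 24 mm thick steel blower arm (axis 188 mm up) reaching back over the rails to 160 mm on the +y side of the origin. Origin: on the counter, under the middle of the base; y along the rails. Its place and yaw vary a little.
- carriage (a joint): White plastic carriage (170 x 370 mm, slots side by side, top 42 mm above the counter) sliding on the station's rails along the station's y; 0 = at the loading stop, 0.18 m = at the drying stop with its end under the blower arm. About 3 N moves it; it stays where left.
- carriage_handle (a point): Top middle of the carriage's handle, an upright steel plate at the carriage's -y end, 70 mm (x) by 12 mm thick (y), standing 48 mm above the carriage, its top about 90 mm above the counter. Pinch it from above across y; moves with the carriage.
- jar: Bystander: tall glass jar with hinged stainless lid, 110 mm diameter, 204 mm high; origin under its centre.
- bowl: Bystander: pink plastic feeding bowl, 160 mm across, 60 mm high; origin under its centre.
- curry: Bystander: black rubber curry brush, 120 x 70 x 58 mm; origin under its centre.
- opener: Bystander: chrome bottle opener lying flat, 128 mm long, 8 mm thick, along its x; origin near its middle.
- toy: Bystander: round hard plastic toy, 66 mm across and high, flat foot; origin under its centre.
- spray: Bystander: upright bottle, 70 mm diameter, 190 mm high; origin under its centre.
- balm: Bystander: squat jar of hoof balm, 90 mm diameter, 60 mm high; origin under its centre.
Not all that is in view belongs to the job. Leave any yellow look-alike of the comb_long1 alone.

How it is judged:
By the outcome, as a careful person would: the job done as asked, in the order asked, and still so for the second after the job is handed in, with the robot touching nothing.
Of comb_long1, comb_short1, comb_long2, comb_short2, comb_long3, comb_short3 only 4 to 6 are there at a start; the rules pass over those that are not, and their reading is None.
At some moment in a run one of comb_long1, comb_long2, comb_long3, comb_short1, comb_short2, comb_short3 may be knocked a few centimetres aside while the robot is not near it.
It also fails if it takes over 210 s, if anything falls off the work surface, if the arm or the gripper's body presses on something with over 40 N, if the wrist force passes 120 N, or if a joint passes its speed limit or range.

## Working session

There is one attempt and no reset: what is moved stays moved. The work goes in short steps, Python scripts to look and compute and a tool call to move; the robot and the scene stay as the last step left them, time stands still between calls to the robot, and variables do not carry over. Pictures are saved under pics/ and viewed, at most 14 in all, crops included, and the job is handed in when it is done.

Besides the shell and the picture viewer there is one more tool, called after "Emit:" as name(argument=value, ...), one argument or row to a line, values as JSON. send_rows: Moves the arm, as the interface text tells. Its arguments: {"type":"object","properties":{"targets":{"type":"array"},"grip_force":{"type":"number"}},"required":["targets"]}

```bash
ls; mkdir -p pics
cat > h.py <<'E'
import numpy as np, cv2
from scipy.spatial.transform import Rotation as R
from rig import r, cams
def K(f): return np.array([[f['fx'],0,f['cx']],[0,f['fy'],f['cy']],[0,0,1.]])
def D(f): return np.array([f['k1'],0,0,0,0.])
def rot(f):
    a=np.array(f['attitude'],float)
    return a if a.shape==(3,3) else R.from_euler('xyz',a).as_matrix()
def plane(f,px,z):
    p=cv2.undistortPoints(np.array(px,float).reshape(-1,1,2),K(f),D(f)).reshape(-1,2)
    d=np.c_[p,np.ones(len(p))]@rot(f).T; o=np.array(f['xyz'],float)
    return o+d*((z-o[2])/d[:,2])[:,None]
def proj(f,P):
    c=(np.array(P,float).reshape(-1,3)-f['xyz'])@rot(f)
    return cv2.projectPoints(c,np.zeros(3),np.zeros(3),K(f),D(f))[0].reshape(-1,2)
E
python3 - <<'E'
from h import *
for n in('side','top'):
    f=cams.grab_frame(n); cv2.imwrite(f'pics/{n}0.png',f['color'])
    print(n,{k:v for k,v in f.items() if k!='color'})
print(r.sense())
E
```

```text
pics
side {'fx': 495.6616644876213, 'fy': 495.6616644876213, 'cx': 326.60920680539874, 'cy': 239.4381179542383, 'k1': -0.006532098680946426, 'xyz': array([ 277.70663849,  875.78968667, 1034.43927269]), 'attitude': array([-2.38723494, -0.00811298, -2.96760911])}
top {'fx': 518.5462664231266, 'fy': 518.5462664231266, 'cx': 319.7605290094253, 'cy': 234.4569524682637, 'k1': 0.02933207704700279, 'xyz': array([ 307.5786221 ,  -16.11064653, 1377.91589666]), 'attitude': array([-3.05084584,  0.02443504, -1.5507874 ])}
{'clock': 0.1, 'qpos': array([-1.34742673e+00,  3.53585105e-01,  1.63403948e+00,  1.68390076e-05,
        1.15517363e+00, -2.40193011e-03]), 'qvel': array([-5.51851765e-06,  4.36209113e-04, -2.72457850e-03,  2.71267914e-03,
       -1.28447282e-03, -7.18159628e-04]), 'joint_efforts': array([-8.40348439e-04, -6.06358194e+01, -3.42821860e+01, -4.16262822e-06,
        3.95167837e-03, -1.58616723e-05]), 'eef_pos': array([ 139.82536823, -608.74104848,  230.64154047]), 'tcp_rot': array([-3.14038713e+00, -1.82928335e-05,  2.25764711e-01]), 'contact_force': array([-0.35040949,  0.4519042 ,  0.63166113]), 'wrist_torque': array([ 0.01897342, -0.01561044,  0.00627472]), 'grasp_force': 0.0, 'opening': 1.0020871287877198}
```

View pics/top0.png

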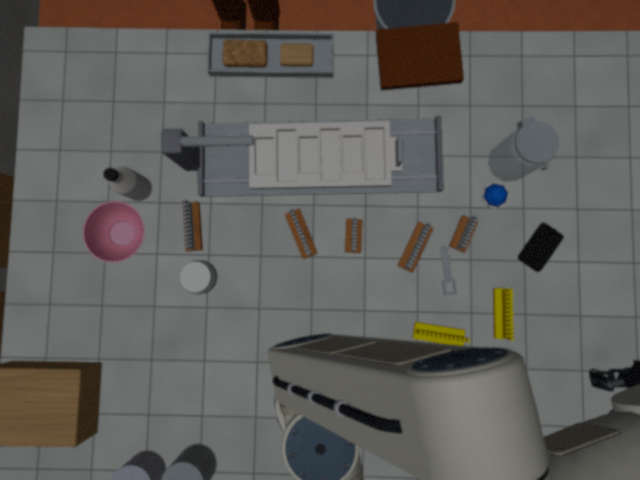

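View pics/side0.png

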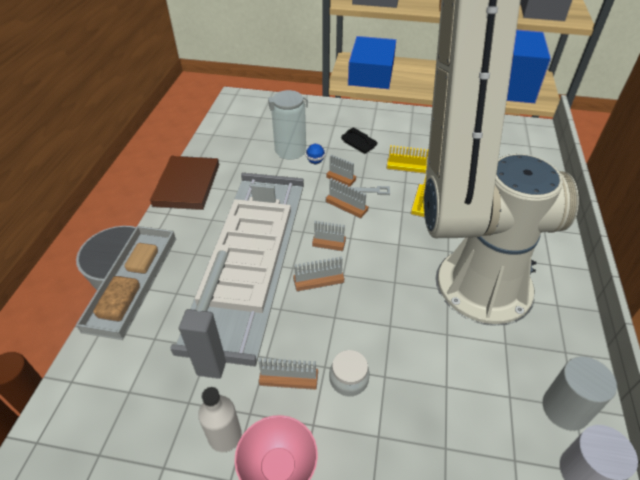

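The top view shows five combs: long at (192,225), (300,232) and (415,246), short at (354,235) and (463,233). It also shows two yellow look-alikes at (440,334) and (504,313), and the carriage at about (320,155) with its handle at (397,152). The arm may be hiding more. Next I'll enlarge this area, which also confirms the combs.

Run:
```python
from h import *
a=cv2.imread('pics/top0.png')[115:275,175:485]
cv2.imwrite('pics/c0.png',cv2.resize(a,(796,411),interpolation=cv2.INTER_CUBIC))
```

```text
(no output)
```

View pics/c0.png

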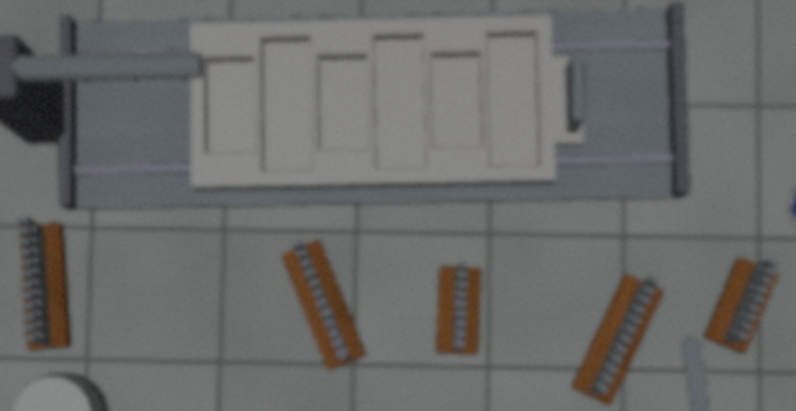

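The crop confirms five orange and steel combs, three long and two short. From +y to -y the slots run short, long, short, long, short, long. Next is measuring.

```bash
cat >> h.py <<'E'
def combs(f,verbose=False):
    h=cv2.cvtColor(cv2.GaussianBlur(f['color'],(3,3),0),cv2.COLOR_BGR2HSV)
    m=((h[...,0]<16)&(h[...,1]>120)&(h[...,2]>60)).astype(np.uint8)*255
    m=cv2.morphologyEx(m,cv2.MORPH_CLOSE,np.ones((3,3),np.uint8))
    out=[]
    for c in cv2.findContours(m,cv2.RETR_EXTERNAL,cv2.CHAIN_APPROX_NONE)[0]:
        if cv2.contourArea(c)<120: continue
        P=plane(f,c.reshape(-1,2),20)[:,:2]
        if abs(P[:,0]-400).max()>260 or abs(P[:,1]).max()>550: continue
        (cx,cy),(w,l),a=cv2.minAreaRect(P.astype(np.float32))
        if w>l: w,l,a=l,w,a+90
        # long axis direction: angle of side 'l' = a+90
        out.append((cx,cy,w,l,(a+180)%180-90 if False else ((a+90+90)%180)-90))
    return sorted(out,key=lambda t:-t[1])
E
python3 - <<'E'
from h import *
for n in('top','side'):
    f=cams.grab_frame(n)
    print(n); [print(np.round(t,1)) for t in combs(f)]
f=cams.grab_frame('top'); g=cams.grab_frame('side')
for F,n,roi in((f,'top',(slice(110,200),slice(190,450))),(g,'side',(slice(180,320),slice(190,310)))):
    h=cv2.cvtColor(F['color'],cv2.COLOR_BGR2HSV)
    m=np.zeros((480,640),np.uint8); m[roi]=((h[...,2]>(150 if n=='top' else 185))&(h[...,1]<40)).astype(np.uint8)[roi]*255
    c=max(cv2.findContours(m,cv2.RETR_EXTERNAL,cv2.CHAIN_APPROX_NONE)[0],key=cv2.contourArea)
    print(n,cv2.contourArea(c)); box=cv2.boxPoints(cv2.minAreaRect(c)); print(box)
    P=plane(F,c.reshape(-1,2),42)[:,:2].astype(np.float32); print(cv2.minAreaRect(P)); print(cv2.boxPoints(cv2.minAreaRect(P)))
print(f['color'][105:200:6,300].tolist()); print(f['color'][150,385:445:2].max(1))
E
```

```text
top
[447.8 346.4  17.  122.9   5.9]
[427.2  82.6  10.7 122.4  23.4]
[438.1  58.2  11.8 123.5  23. ]
[ 408.3 -218.7   14.6  123.5  -24.6]
[ 444.2 -343.2   15.7   84.1  -21.6]
side
[445.4 375.7  17.7 122.5   5.8]
[426.9  86.8  19.1 122.   22.6]
[428.7 -49.   21.6  80.9  -1.2]
[ 403.5 -216.8   43.6  125.4  -20.2]Traceback (most recent call last):
  File "<stdin>", line 9, in <module>
ValueError: max() iterable argument is empty
```

```bash
sed -i 's/>120)&(h\[...,2\]>60)/>90)\&(h[...,2]>50)/; s/CLOSE,np.ones((3,3)/CLOSE,np.ones((7,7)/; s/(a+180)%180-90 if False else ((a+90+90)%180)-90/(a+180)%180-90/' h.py
python3 - <<'E'
from h import *
f=cams.grab_frame('top'); g=cams.grab_frame('side')
for F in(f,g):
    [print(np.round(t,1)) for t in combs(F)];print()
print('col',f['color'][112:200:2,304].max(1)); print('row',f['color'][145,235:445:2].max(1));print('row',f['color'][165,235:445:2].max(1))
print('side row',g['color'][225,190:310:3].tolist())
E
```

```text
[447.5 352.7  37.  127.4   2.4]
[433.1  70.   41.  126.5  23.1]
[429.5 -68.2  40.4  86.1  -1.5]
[ 403.3 -229.9   41.9  126.1  -24.2]
[ 440.9 -353.6   41.8   87.6  -21.1]

[445.1 375.8  22.4 125.9   5.8]
[426.8  87.4  26.  125.6  22.9]
[ 4.29e+02 -4.88e+01  2.91e+01  8.57e+01 -2.00e-01]
[ 404.9 -210.2   50.   129.   -12.8]
[ 438.7 -345.    48.4   90.7  -21.6]

col [110 112 113 112 108 113 132 137 133 135 137 131 104 110 135 134 134 136
 135 133 135 137 137 135 135 136 135 134 134 135 131 131 135 135 135 135
 134 112  88 101 103  93 116 118]
row [ 87  85  87  89  86  84  82  98 109 109 105 131 135 133 135 135 135 134
 134 132 125 112 133 134 135 136 135 134 135 135 132 127 116 130 136 134
 134 135 135 136 135 132 127 123 134 134 134 136 136 135 136 135 134 129
 128 135 135 134 135 133 133 136 135 122 125 126 135 136 134 136 135 137
 137 134 124 130 134 136 136 131  94  74  98  98  96 104 102 103 103 104
 105 102 103 104 103 106 103 101 103  97  69  65  77  84 111]
row [104 104 104 102 103 103 103 122 134 129 104 133 137 134 134 135 135 136
 134 133 127 110 133 135 136 136 136 137 134 1
[... 297 characters left out ...]
8  81 101]
side row [[173, 181, 177], [172, 181, 176], [172, 180, 176], [172, 181, 175], [172, 181, 176], [172, 181, 176], [155, 162, 158], [166, 175, 169], [170, 178, 174], [172, 180, 175], [174, 183, 178], [171, 179, 178], [197, 206, 210], [198, 207, 210], [197, 207, 211], [193, 202, 205], [127, 132, 135], [196, 205, 209], [197, 207, 211], [195, 206, 209], [196, 206, 209], [196, 207, 209], [196, 207, 209], [196, 206, 209], [193, 203, 206], [190, 199, 202], [188, 198, 201], [180, 189, 192], [197, 206, 209], [197, 207, 210], [196, 206, 209], [192, 201, 205], [121, 124, 122], [165, 164, 156], [146, 149, 144], [178, 187, 181], [178, 186, 181], [178, 185, 181], [156, 163, 159], [170, 178, 173]]
```

```bash
cat >> h.py <<'E'
def carriage(F,n):
    roi=(slice(110,200),slice(190,450)) if n=='top' else (slice(180,320),slice(190,310))
    v=F['color'].max(2); m=np.zeros((480,640),np.uint8)
    if n=='top': m[roi]=(v>119).astype(np.uint8)[roi]*255
    else: m[roi]=((v>184)&(F['color'][...,2]>=F['color'][...,1])).astype(np.uint8)[roi]*255
    m=cv2.morphologyEx(cv2.morphologyEx(m,cv2.MORPH_CLOSE,np.ones((7,7),np.uint8)),cv2.MORPH_OPEN,np.ones((13,13),np.uint8) if n=='top' else np.ones((5,5),np.uint8))
    c=max(cv2.findContours(m,cv2.RETR_EXTERNAL,cv2.CHAIN_APPROX_NONE)[0],key=cv2.contourArea)
    return c.reshape(-1,2)
E
python3 - <<'E'
from h import *
f=cams.grab_frame('top'); g=cams.grab_frame('side')
for F,n in((f,'top'),(g,'side')):
    c=carriage(F,n); P=plane(F,c,42)[:,:2].astype(np.float32)
    rr=cv2.minAreaRect(P); print(n,np.round(rr[0],1),np.round(rr[1],1),round(rr[2],2)); print(cv2.boxPoints(rr).round(1).tolist())
print('handle',plane(f,[[399,151]],90))
for n,F,sl in(('t',f,(slice(120,200),slice(370,450))),('s',g,(slice(165,225),slice(225,305)))):
    cv2.imwrite(f'pics/h{n}.png',cv2.resize(F['color'][sl],None,fx=5,fy=5,interpolation=cv2.INTER_CUBIC))
a,b=cv2.imread('pics/ht.png'),cv2.imread('pics/hs.png'); b=cv2.copyMakeBorder(b,0,a.shape[0]-b.shape[0],0,0,0)
cv2.imwrite('pics/handle.png',np.hstack([a,b]))
E
```

```text
top [641.4  19.4] [169.3 380.7] 2.03
[[550.0999755859375, 206.60000610351562], [563.5999755859375, -173.89999389648438], [732.7999877929688, -167.89999389648438], [719.2000122070312, 212.60000610351562]]
side [640.1  22.7] [168.  371.5] 2.0
[[549.7000122070312, 205.39999389648438], [562.5999755859375, -165.8000030517578], [730.5, -160.0], [717.5999755859375, 211.3000030517578]]
handle [[ 638.72128396 -177.66713364   90.        ]]
```

View pics/handle.png

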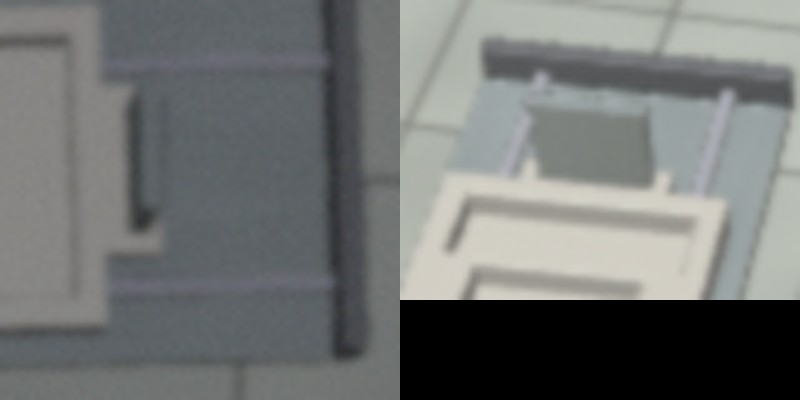

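Crop: in the top view the handle's top face is at about px (400,150). In the side view the middle of its top edge is at about (262.6,185.8).

```bash
cat >> h.py <<'E'
def tri(f,p,g,q):
    a,b=plane(f,[p],0)[0],plane(g,[q],0)[0]; o1,o2=np.array(f['xyz']),np.array(g['xyz'])
    A=np.c_[a-o1,-(b-o2)]; t=np.linalg.lstsq(A,o2-o1,rcond=None)[0]
    u,v=o1+t[0]*(a-o1),o2+t[1]*(b-o2); return (u+v)/2,np.linalg.norm(u-v)
E
python3 - <<'E'
from h import *
f=cams.grab_frame('top'); g=cams.grab_frame('side')
print('handle',tri(f,(400.2,150.5),g,(262.6,185.8)))
# carriage corners: near +x/-y not clear; use +y corner & -y/-x corner from masks
cy=np.radians(2.0)
for P in([549.9,206,42],[561,-164.5,42],[731,-159.5,42]):
    print(P,proj(f,[P]).round(1),proj(g,[P]).round(1))
# comb A tips: nothing drawn; block near-edge line of each comb
s=r.sense(); print(s['eef_pos'],s['tcp_rot'])
E
```

```text
handle (array([ 643.19285595, -180.96696397,   86.0543913 ]), np.float64(4.168218696200676))
[549.9, 206, 42] [[249.2 187. ]] [[260.8 306.7]]
[561, -164.5, 42] [[391.3 185. ]] [[290.2 204.3]]
[731, -159.5, 42] [[390. 121.]] [[234.  198.4]]
[ 139.9138897  -609.15577686  231.27994645] [ 3.14158547e+00 -2.23369144e-05  2.25762495e-01]
```

```bash
cat >> h.py <<'E'
def go(x,y,z,yaw,s0=None):
    s=s0 or r.sense(); p=np.array(s['eef_pos']); A=R.from_euler('xyz',s['tcp_rot'])
    B=R.from_euler('xyz',[np.pi,0,yaw])
    d=A.inv().apply(np.array([x,y,z])-p)/1000; w=(A.inv()*B).as_rotvec()
    print('d',d.round(4),'w',w.round(3),'rows',round(np.linalg.norm(d)/.0417,1),round(np.linalg.norm(w)/.125,1))
E
python3 -c "
from h import *
go(641,-180,300,.035)"
```

```text
d [ 0.5844 -0.3061 -0.0687] w [ 0.    -0.     0.191] rows 15.9 1.5
```

Emit:
send_rows(
  targets=[0, 0, -0.035, 0, 0, 0, 1, 0, 0, -0.069, 0, 0, 0, 1, 0.06, -0.03, -0.069, 0, 0, 0.02, 1, 0.12, -0.06, -0.069, 0, 0, 0.04, 1, 0.18, -0.09, -0.069, 0, 0, 0.06, 1, 0.24, -0.12, -0.069, 0, 0, 0.08, 1, 0.3, -0.155, -0.069, 0, 0, 0.1, 1, 0.36, -0.19, -0.069, 0, 0, 0.12, 1, 0.42, -0.22, -0.069, 0, 0, 0.14, 1, 0.48, -0.25, -0.069, 0, 0, 0.16, 1, 0.53, -0.28, -0.069, 0, 0, 0.191, 1, 0.584, -0.306, -0.069, 0, 0, 0.191, 1],
)

```text
clock: 1.6
eef_pos: [458.1, -337.1, 300.6]
tcp_rot: [3.141, -0.0, 0.033]
contact_force: [-0.2, 0.2, -1.1]
opening: 0.997
grasp_force: 0.0
```

Emit:
send_rows(
  targets=[0, 0, 0, 0, 0, 0, 1],
)

```text
clock: 1.68
eef_pos: [461.6, -334.2, 300.5]
tcp_rot: [-3.14, -0.003, 0.039]
contact_force: [-1.4, 0.5, -0.2]
opening: 0.998
grasp_force: 0.0
```

Run:
```python
from h import *
s=r.sense(); print(s['clock'],s['eef_pos'],s['tcp_rot'],s['contact_force'])
go(641,-180,58,.035)
f=cams.grab_frame('top'); cv2.imwrite('pics/top1.png',f['color'])
```

```text
1.6833 [ 461.57378381 -334.20746323  300.46176616] [-3.14011372e+00 -2.64417970e-03  3.89291882e-02] [-1.35211632  0.516969   -0.18539972]
d [ 0.1847 -0.1467  0.2432] w [-0.001 -0.003  0.004] rows 8.1 0.0
```

View pics/top1.png

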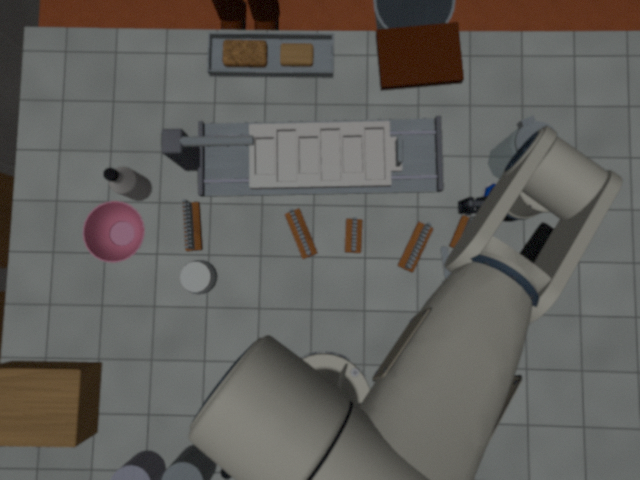

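No extra combs show in the newly uncovered area. The arm stopped short of the target, so I'll continue to above the handle.

Emit:
send_rows(
  targets=[0.03, -0.024, 0, 0, 0, 0, 1, 0.06, -0.048, 0, 0, 0, 0, 1, 0.09, -0.072, 0, 0, 0, 0, 1, 0.12, -0.096, 0, 0, 0, 0, 1, 0.15, -0.12, 0, 0, 0, 0, 1, 0.175, -0.14, 0, 0, 0, 0, 1, 0.185, -0.147, 0, 0, 0, 0.004, 1, 0.185, -0.147, 0.03, 0, 0, 0.004, 1, 0.185, -0.147, 0.06, 0, 0, 0.004, 1, 0.185, -0.147, 0.09, 0, 0, 0.004, 1, 0.185, -0.147, 0.12, 0, 0, 0.004, 1, 0.185, -0.147, 0.12, 0, 0, 0.004, 1],
)

```text
clock: 2.73
eef_pos: [632.4, -185.5, 174.1]
tcp_rot: [-3.139, 0.009, 0.03]
contact_force: [-1.0, 0.2, -0.6]
opening: 0.999
grasp_force: 0.0
```

Run:
```python
from h import *
s=r.sense(); print(s['clock'],s['eef_pos'],s['tcp_rot'])
go(641,-180,60,.035)
```

```text
2.7333 [ 632.36029615 -185.54336542  174.14364239] [-3.1389593   0.00938917  0.02996906]
d [ 0.0099 -0.005   0.1141] w [-0.003  0.009 -0.005] rows 2.7 0.1
```

Emit:
send_rows(
  targets=[0, 0, 0.03, 0, 0, 0, 1, 0, 0, 0.06, 0, 0, 0, 1, 0, 0, 0.08, 0, 0, 0, 1, 0, 0, 0.08, 0, 0, 0, 1, 0, 0, 0.08, 0, 0, 0, 1, 0, 0, 0.08, 0, 0, 0, 1],
)

```text
clock: 3.23
eef_pos: [637.8, -186.3, 102.7]
tcp_rot: [3.141, -0.002, 0.03]
contact_force: [-0.3, -0.4, -0.1]
opening: 0.999
grasp_force: 0.0
```

Run:
```python
from h import *
s=r.sense(); print(s['clock'],s['eef_pos'],s['tcp_rot'])
go(641,-180,60,.035)
```

```text
3.2333 [ 637.79350082 -186.31739143  102.65206524] [ 3.14064108e+00 -2.45995067e-03  3.03848956e-02]
d [ 0.0033 -0.0063  0.0427] w [ 0.001 -0.002 -0.005] rows 1.0 0.0
```

Emit:
send_rows(
  grip_force=40,
  targets=[0.003, -0.006, 0.02, 0, 0, 0.005, 1, 0.003, -0.006, 0.042, 0, 0, 0.005, 1, 0.003, -0.006, 0.042, 0, 0, 0.005, 1, 0.003, -0.006, 0.042, 0, 0, 0.005, -1, 0.003, -0.006, 0.042, 0, 0, 0.005, -1, 0.003, -0.006, 0.042, 0, 0, 0.005, -1, 0.003, -0.006, 0.042, 0, 0, 0.005, -1, 0.003, -0.006, 0.042, 0, 0, 0.005, -1, 0.003, -0.006, 0.042, 0, 0, 0.005, -1, 0.003, -0.006, 0.042, 0, 0, 0.005, -1, 0.003, -0.006, 0.042, 0, 0, 0.005, -1, 0.003, -0.006, 0.042, 0, 0, 0.005, -1],
)

```text
clock: 4.23
eef_pos: [639.9, -179.7, 59.2]
tcp_rot: [3.141, -0.001, 0.026]
contact_force: [-1.5, -1.0, 5.6]
opening: 0.137
grasp_force: 40.0
```

Run:
```python
from h import *
s=r.sense(); print(s['clock'],s['eef_pos'],s['tcp_rot'],s['contact_force'],s['opening'],s['grasp_force'])
f=cams.grab_frame('top');g=cams.grab_frame('side')
[print(np.round(t,1)) for t in combs(f)]
```

```text
4.2333 [ 639.93990465 -179.67365305   59.20728411] [ 3.14082214e+00 -1.00356571e-03  2.64443983e-02] [-1.52356036 -1.02868327  5.57634426] 0.137404217117061 39.97258543968201
[447.4 354.   39.6 127.4   2.4]
[ 442.3 -343.4   39.6   89.6   -5.9]
```

Emit:
send_rows(
  targets=[0, 0.008, 0, 0, 0, 0, -1, 0, 0.016, 0, 0, 0, 0, -1, 0, 0.024, 0, 0, 0, 0, -1, 0, 0.032, 0, 0, 0, 0, -1, 0, 0.038, 0, 0, 0, 0, -1, 0, 0.042, 0, 0, 0, 0, -1, 0, 0.042, 0, 0, 0, 0, -1, 0, 0.042, 0, 0, 0, 0, -1, 0, 0.042, 0, 0, 0, 0, -1],
)

```text
clock: 5.08
eef_pos: [641.4, -222.0, 59.2]
tcp_rot: [3.14, -0.002, 0.026]
contact_force: [0.3, -2.9, 5.2]
opening: 0.135
grasp_force: 40.0
```

Emit:
send_rows(
  targets=[0, 0.002, 0, 0, 0, 0, -1, 0, 0.004, 0, 0, 0, 0, -1, 0, 0.006, 0, 0, 0, 0, -1, 0, 0.006, 0, 0, 0, 0, -1, 0, 0.006, 0, 0, 0, 0, -1],
)

```text
clock: 5.5
eef_pos: [641.6, -227.4, 59.2]
tcp_rot: [3.141, -0.002, 0.026]
contact_force: [0.7, 0.3, 7.3]
opening: 0.133
grasp_force: 40.0
```

Emit:
send_rows(
  targets=[0, 0.002, 0, 0, 0, 0, -1, 0, 0.004, 0, 0, 0, 0, -1, 0, 0.006, 0, 0, 0, 0, -1, 0, 0.006, 0, 0, 0, 0, -1, 0, 0.006, 0, 0, 0, 0, -1],
)

```text
clock: 5.92
eef_pos: [641.8, -233.3, 59.2]
tcp_rot: [3.141, -0.002, 0.026]
contact_force: [1.5, 0.1, 6.2]
opening: 0.136
grasp_force: 40.0
```

Emit:
send_rows(
  targets=[0, 0.002, 0, 0, 0, 0, -1, 0, 0.003, 0, 0, 0, 0, -1, 0, 0.004, 0, 0, 0, 0, -1, 0, 0.004, 0, 0, 0, 0, -1],
)

```text
clock: 6.25
eef_pos: [641.9, -237.2, 59.2]
tcp_rot: [3.141, -0.002, 0.026]
contact_force: [1.4, 1.1, 5.4]
opening: 0.138
grasp_force: 40.0
```

Emit:
send_rows(
  targets=[0, 0.002, 0, 0, 0, 0, -1, 0, 0.004, 0, 0, 0, 0, -1, 0, 0.005, 0, 0, 0, 0, -1, 0, 0.005, 0, 0, 0, 0, -1],
)

```text
clock: 6.58
eef_pos: [642.1, -242.2, 59.2]
tcp_rot: [3.141, -0.002, 0.026]
contact_force: [1.3, 2.4, 6.1]
opening: 0.135
grasp_force: 40.0
```

Emit:
send_rows(
  targets=[0, 0.002, 0, 0, 0, 0, -1, 0, 0.003, 0, 0, 0, 0, -1, 0, 0.004, 0, 0, 0, 0, -1, 0, 0.004, 0, 0, 0, 0, -1],
)

```text
clock: 6.92
eef_pos: [642.3, -246.1, 59.2]
tcp_rot: [3.141, -0.002, 0.026]
contact_force: [1.8, 2.7, 5.5]
opening: 0.138
grasp_force: 40.0
```

Emit:
send_rows(
  targets=[0, 0.002, 0, 0, 0, 0, -1, 0, 0.004, 0, 0, 0, 0, -1, 0, 0.006, 0, 0, 0, 0, -1, 0, 0.006, 0, 0, 0, 0, -1],
)

```text
clock: 7.25
eef_pos: [642.5, -252.3, 59.2]
tcp_rot: [3.141, -0.002, 0.026]
contact_force: [0.6, 0.8, 5.2]
opening: 0.135
grasp_force: 39.9
```

Run:
```python
from h import *
f=cams.grab_frame('top')
cv2.imwrite('pics/t2.png',cv2.resize(f['color'][105:285,180:500],(800,450),interpolation=cv2.INTER_CUBIC))
```

```text
(no output)
```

View pics/t2.png

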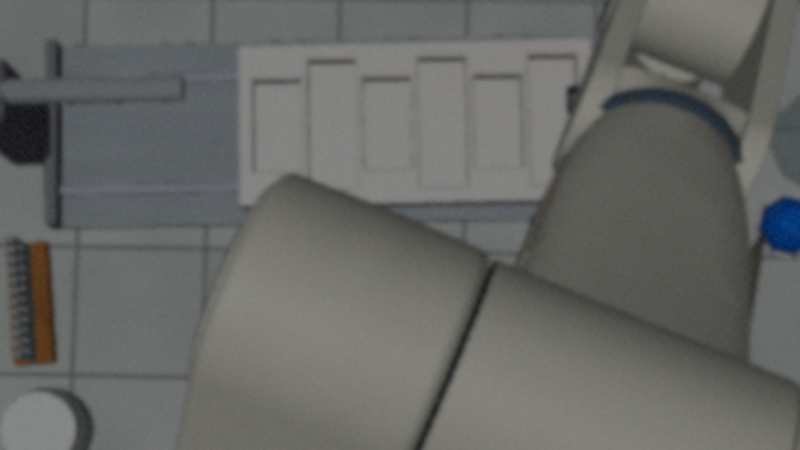

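The carriage has followed the handle. The gap at its +y end is now (60→240)/2.5 = 72 px, about 190 mm, so the stop should be close.

Emit:
send_rows(
  targets=[0, 0.002, 0, 0, 0, 0, -1, 0, 0.003, 0, 0, 0, 0, -1, 0, 0.004, 0, 0, 0, 0, -1, 0, 0.004, 0, 0, 0, 0, -1],
)

```text
clock: 7.63
eef_pos: [642.6, -256.2, 59.2]
tcp_rot: [3.141, -0.002, 0.026]
contact_force: [1.6, 1.8, 5.1]
opening: 0.133
grasp_force: 39.9
```

Emit:
send_rows(
  targets=[0, 0.002, 0, 0, 0, 0, -1, 0, 0.003, 0, 0, 0, 0, -1, 0, 0.003, 0, 0, 0, 0, -1],
)

```text
clock: 7.88
eef_pos: [642.7, -259.2, 59.2]
tcp_rot: [3.141, -0.002, 0.026]
contact_force: [2.9, 2.0, 4.8]
opening: 0.132
grasp_force: 39.9
```

Emit:
send_rows(
  targets=[0, 0.002, 0, 0, 0, 0, -1, 0, 0.003, 0, 0, 0, 0, -1, 0, 0.003, 0, 0, 0, 0, -1],
)

```text
clock: 8.13
eef_pos: [642.8, -262.2, 59.2]
tcp_rot: [3.141, -0.002, 0.026]
contact_force: [2.4, 1.1, 4.9]
opening: 0.131
grasp_force: 39.9
```

Emit:
send_rows(
  targets=[0, 0.002, 0, 0, 0, 0, -1, 0, 0.004, 0, 0, 0, 0, -1, 0, 0.004, 0, 0, 0, 0, -1],
)

```text
clock: 8.38
eef_pos: [643.0, -266.3, 59.2]
tcp_rot: [3.141, -0.002, 0.026]
contact_force: [2.5, 1.1, 5.0]
opening: 0.132
grasp_force: 39.9
```

Emit:
send_rows(
  targets=[0, 0.002, 0, 0, 0, 0, -1, 0, 0.004, 0, 0, 0, 0, -1, 0, 0.004, 0, 0, 0, 0, -1],
)

```text
clock: 8.63
eef_pos: [643.1, -270.4, 59.2]
tcp_rot: [3.141, -0.002, 0.026]
contact_force: [3.5, 0.9, 4.9]
opening: 0.135
grasp_force: 39.9
```

Run:
```python
from h import *
f=cams.grab_frame('top')
print(f['color'][150,265:290].max(1), f['color'][150,195:210].max(1))
g=plane(f,[[202,150]],34)[0]; print(g, plane(f,[[276,150]],42)[0])
print(r.sense()['contact_force'])
```

```text
[101  98 100  98 100 101  99 100 100 101  99 100 100  99 101 102 104 116
 126 128 130 126 115 111 121] [28 31 31 29 41 60 65 56 47 59 86 96 96 98 93]
[648.46427092 335.92607574  34.        ] [649.40802346 138.51248304  42.        ]
[3.36341294 0.9452358  5.61663819]
```

Emit:
send_rows(
  targets=[0, 0.002, 0, 0, 0, 0, -1, 0, 0.003, 0, 0, 0, 0, -1, 0, 0.003, 0, 0, 0, 0, -1],
)

```text
clock: 8.93
eef_pos: [643.1, -271.2, 59.2]
tcp_rot: [-3.139, -0.002, 0.026]
contact_force: [3.6, 9.9, 8.0]
opening: 0.13
grasp_force: 40.7
```

Emit:
send_rows(
  targets=[0, 0.002, 0, 0, 0, 0, -1, 0, 0.003, 0, 0, 0, 0, -1, 0, 0.003, 0, 0, 0, 0, -1],
)

```text
clock: 9.18
eef_pos: [643.1, -271.3, 59.2]
tcp_rot: [-3.135, -0.001, 0.026]
contact_force: [3.4, 24.3, 11.7]
opening: 0.129
grasp_force: 42.0
```

Emit:
send_rows(
  targets=[0, 0.002, 0, 0, 0, 0, -1, 0, 0.003, 0, 0, 0, 0, -1, 0, 0.003, 0, 0, 0, 0, -1],
)

```text
clock: 9.43
eef_pos: [643.0, -271.3, 59.2]
tcp_rot: [-3.131, 0.0, 0.025]
contact_force: [2.7, 37.9, 16.3]
opening: 0.131
grasp_force: 44.6
```

Emit:
send_rows(
  targets=[0, -0.004, 0, 0, 0, 0, -1, 0, -0.008, 0, 0, 0, 0, -1, 0, -0.008, 0, 0, 0, 0, -1, 0, -0.008, 0, 0, 0, 0, 0, 0, -0.008, 0, 0, 0, 0, 0, 0, -0.008, 0, 0, 0, 0, 0, 0, -0.008, 0, 0, 0, 0, 0, 0, -0.008, -0.04, 0, 0, 0, 0.2, 0, -0.008, -0.08, 0, 0, 0, 0.2, 0, -0.008, -0.12, 0, 0, 0, 0.2, 0, -0.008, -0.16, 0, 0, 0, 0.2, 0, -0.008, -0.19, 0, 0, 0, 0.2],
)

```text
clock: 10.43
eef_pos: [642.2, -271.8, 251.8]
tcp_rot: [3.141, -0.002, 0.025]
contact_force: [0.1, 0.2, 0.4]
opening: 0.599
grasp_force: 0.0
```

Run:
```python
from h import *
s=r.sense(); print(s['clock'],s['eef_pos'],s['tcp_rot'],s['contact_force'])
f=cams.grab_frame('top'); g=cams.grab_frame('side')
print(f['color'][150,265:290].max(1))
go(441,-352,180,-.37)
cv2.imwrite('pics/s3.png',g['color'])
for F in (f,g): 
  [print(np.round(t,1)) for t in combs(F)]
```

```text
10.4333 [ 642.17739811 -271.78574527  251.84203352] [ 3.14055241e+00 -2.23229359e-03  2.52133730e-02] [0.0761492  0.22540266 0.43466977]
[102  97  99  99  98  99 102 100  99 100  96  99 100  96 102  99 105 117
 126 130 132 125 114 109 120]
d [-0.206   0.0738  0.0735] w [ 0.002 -0.01   0.395] rows 5.5 3.2
[447.4 354.   39.6 127.4   2.4]
[433.1  70.   41.4 126.4  22.8]
[429.5 -68.1  40.3  86.1  -1.5]
[445.4 375.8  22.4 126.2   6. ]
[426.8  87.3  26.1 125.6  22.9]
[ 4.283e+02 -4.880e+01  2.910e+01  8.550e+01 -2.000e-01]
[ 404.9 -210.2   50.   129.   -12.8]
[ 438.7 -345.    48.4   90.7  -21.6]
```

Emit:
send_rows(
  targets=[-0.035, 0.012, 0, 0, 0, 0.06, 0.2, -0.07, 0.024, 0, 0, 0, 0.12, 0.2, -0.105, 0.036, 0, 0, 0, 0.19, 0.2, -0.14, 0.05, 0, 0, 0, 0.26, 0.2, -0.175, 0.062, 0.03, 0, 0, 0.33, 0.2, -0.206, 0.076, 0.06, 0, 0, 0.397, 0.2, -0.206, 0.076, 0.07, 0, 0, 0.397, 0.2, -0.206, 0.076, 0.07, 0, 0, 0.397, 0.2, -0.206, 0.076, 0.07, 0, 0, 0.397, 0.2, -0.206, 0.076, 0.07, 0, 0, 0.397, 0.2, -0.206, 0.076, 0.07, 0, 0, 0.397, 0.2],
)

```text
clock: 11.45
eef_pos: [439.5, -352.8, 179.5]
tcp_rot: [3.141, -0.002, -0.37]
contact_force: [1.1, -0.5, 0.3]
opening: 0.6
grasp_force: 0.0
```

Run:
```python
from h import *
s=r.sense(); print(s['clock'],s['eef_pos'],s['tcp_rot'])
go(442,-357,25,-.373)
f=cams.grab_frame('top'); g=cams.grab_frame('side')
cv2.imwrite('pics/t4.png',cv2.resize(f['color'][110:200,265:465],(800,360),interpolation=cv2.INTER_CUBIC))
cv2.imwrite('pics/t4raw.png',f['color']);cv2.imwrite('pics/s4raw.png',g['color'])
```

```text
11.45 [ 439.52264905 -352.79525953  179.47048916] [ 3.14113705e+00 -2.15871169e-03 -3.70134394e-01]
d [0.0035 0.003  0.1545] w [ 0.    -0.002  0.003] rows 3.7 0.0
```

View pics/t4.png

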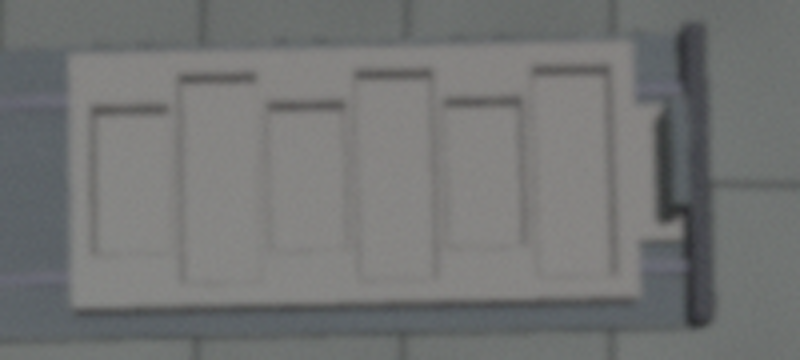

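The crop shows all six slot mouths. The first short slot spans crop x 92-167 and y 103-253. The long ones centre at about (219,178), (395,174) and (572,170.5), and the handle is at about (677,160), next to the end block.

Run:
```python
from h import *
f=cams.grab_frame('top')
def w(u,v,z=42): return plane(f,[[265+(u+.5)/4-.5,110+(v+.5)/4-.5]],z)[0][:2]
for n,(a,b,c,d) in dict(s1=(92,168,103,253),l1=(180,258,73,283),s2=(267,345,100,250),l2=(355,435,69,280),s3=(445,523,96,247),l3=(533,613,65,277)).items():
    print(n,w((a+b)/2,(c+d)/2).round(1),'size',np.linalg.norm(w(a,150)-w(b,150)).round(1),np.linalg.norm(w((a+b)/2,c)-w((a+b)/2,d)).round(1))
print('corners',[w(*p).round(1) for p in((68,55),(635,41),(73,307),(640,299))], 'handle top(edge)',w(677,160,88))
```

```text
s1 [639.2  82.6] size 50.0 100.1
l1 [640.   24.2] size 51.2 140.0
s2 [642.8 -32.8] size 51.1 99.9
l2 [643.9 -90.9] size 52.3 140.4
s3 [ 646.6 -148.9] size 50.8 100.4
l3 [ 647.7 -206.8] size 52.0 140.7
corners [array([721.1, 125.5]), array([ 734.8, -246.6]), array([552.9, 117.9]), array([ 563.8, -250.5])] handle top(edge) [ 643.80290726 -265.21245329]
```

Emit:
send_rows(
  grip_force=40,
  targets=[0.0035, 0.003, 0.04, 0, 0, 0, 0.2, 0.0035, 0.003, 0.08, 0, 0, 0, 0.2, 0.0035, 0.003, 0.12, 0, 0, 0, 0.2, 0.0035, 0.003, 0.145, 0, 0, 0, 0.2, 0.0035, 0.003, 0.1545, 0, 0, 0, 0.2, 0.0035, 0.003, 0.1545, 0, 0, 0, 0.2, 0.0035, 0.003, 0.1545, 0, 0, 0, 0.2, 0.0035, 0.003, 0.1545, 0, 0, 0, -1, 0.0035, 0.003, 0.1545, 0, 0, 0, -1, 0.0035, 0.003, 0.1545, 0, 0, 0, -1, 0.0035, 0.003, 0.1545, 0, 0, 0, -1, 0.0035, 0.003, 0.1545, 0, 0, 0, -1],
)

```text
clock: 12.6
eef_pos: [440.8, -357.3, 25.2]
tcp_rot: [3.141, -0.002, -0.371]
contact_force: [-1.0, 0.1, 8.7]
opening: 0.113
grasp_force: 43.3
```

Run:
```python
from h import *
s=r.sense(); print(s['eef_pos'],s['grasp_force'],s['opening'])
go(646,-149,140,.031)
```

```text
[ 440.78013866 -357.32529493   25.16620813] 43.2661771774292 0.11254175485139813
d [ 0.1159 -0.2685 -0.1148] w [ 0.001 -0.002 -0.402] rows 7.5 3.2
```

Emit:
send_rows(
  targets=[0, 0, -0.03, 0, 0, 0, -1, 0, 0, -0.07, 0, 0, 0, -1, 0, 0, -0.115, 0, 0, 0, -1, 0.014, -0.033, -0.115, 0, 0, -0.05, -1, 0.028, -0.066, -0.115, 0, 0, -0.1, -1, 0.042, -0.1, -0.115, 0, 0, -0.15, -1, 0.056, -0.134, -0.115, 0, 0, -0.2, -1, 0.07, -0.168, -0.115, 0, 0, -0.25, -1, 0.084, -0.201, -0.115, 0, 0, -0.3, -1, 0.098, -0.234, -0.115, 0, 0, -0.35, -1, 0.11, -0.256, -0.115, 0, 0, -0.38, -1, 0.116, -0.2685, -0.115, 0, 0, -0.402, -1],
)

```text
clock: 13.6
eef_pos: [647.6, -146.1, 139.1]
tcp_rot: [-3.141, -0.001, 0.034]
contact_force: [-0.6, 0.0, -1.3]
opening: 0.11
grasp_force: 41.9
```

Emit:
send_rows(
  targets=[0, 0, 0, 0, 0, 0, -1, 0, 0, 0, 0, 0, 0, -1, 0, 0, 0, 0, 0, 0, -1],
)

```text
clock: 13.85
eef_pos: [644.4, -149.3, 138.6]
tcp_rot: [3.141, 0.001, 0.03]
contact_force: [-0.3, -0.1, -0.2]
opening: 0.112
grasp_force: 41.9
```

Run:
```python
from h import *
s=r.sense(); print(s['clock'],s['eef_pos'],s['tcp_rot'],s['contact_force'],s['opening'])
go(646,-149,74,.031)
```

```text
13.85 [ 644.39923317 -149.26825705  138.6393698 ] [3.14145952e+00 1.10652607e-03 2.97437976e-02] [-0.28287395 -0.07001173 -0.16355581] 0.11218919771970093
d [ 0.0017 -0.0002  0.0646] w [ 0.     0.001 -0.001] rows 1.6 0.0
```

Emit:
send_rows(
  targets=[0.0017, 0, 0.03, 0, 0, 0, -1, 0.0017, 0, 0.055, 0, 0, 0, -1, 0.0017, 0, 0.0645, 0, 0, 0, -1, 0.0017, 0, 0.0645, 0, 0, 0, -1, 0.0017, 0, 0.0645, 0, 0, 0, -1, 0.0017, 0, 0.0645, 0, 0, 0, -1],
)

```text
clock: 14.35
eef_pos: [647.9, -149.2, 75.8]
tcp_rot: [3.141, -0.002, 0.03]
contact_force: [-0.2, 0.2, -1.1]
opening: 0.111
grasp_force: 41.9
```

Run:
```python
from h import *
s=r.sense(); print(s['clock'],s['eef_pos'],s['tcp_rot'],s['contact_force'],s['opening'])
g=cams.grab_frame('side'); f=cams.grab_frame('top')
a=cv2.resize(g['color'][165:295,210:320],(500,591),interpolation=cv2.INTER_CUBIC)
b=cv2.resize(f['color'][110:200,365:465],(300,270),interpolation=cv2.INTER_CUBIC); b=cv2.copyMakeBorder(b,0,321,0,0,0)
cv2.imwrite('pics/s5.png',np.hstack([a,b]))
print(proj(g,[[646,-149,49]]))
```

```text
14.35 [ 647.87076184 -149.16070152   75.76335707] [ 3.14110982e+00 -1.70783249e-03  2.99956599e-02] [-0.19081679  0.20228844 -1.07428747] 0.11077796366716168
[[260.61832047 202.51671059]]
```

View pics/s5.png

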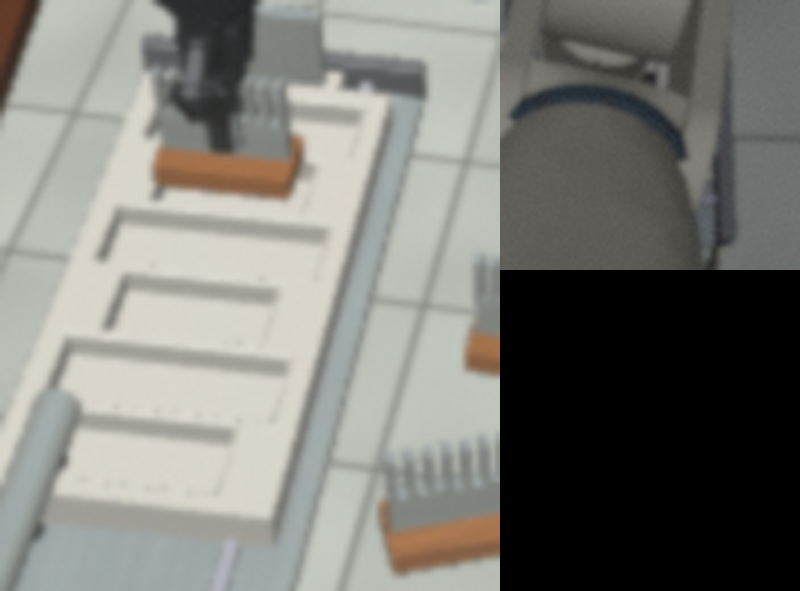

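The side crop shows the short comb held level over the s3 slot, with the block at about crop (225,172). From it I also take s2's centre at about (195,311) and l2's at about (216,246), to check heights across the two views.

Run:
```python
from h import *
g=cams.grab_frame('side'); f=cams.grab_frame('top')
q=lambda u,v:(210+(u+.5)/4.545-.5,165+(v+.5)/4.545-.5)
t=lambda u,v:(265+(u+.5)/4-.5,110+(v+.5)/4-.5)
for n,a,b in(('s2',(195,311),(306,175)),('l2',(216,246),(395,174.5))):
    print(n,plane(g,[q(*a)],42)[0].round(1),tri(f,t(*b),g,q(*a)))
# held block bottom near edge corners at z=50.5, y+22
print(plane(g,[q(155,180),q(290,196)],50.6).round(1)); go(646,-149,60,.031)
```

```text
s2 [637.9 -31.1  42. ] (array([640.94326269, -33.0449094 ,  40.09543595]), np.float64(4.547321433000374))
l2 [640.4 -88.3  42. ] (array([643.07287271, -91.24966406,  39.12376604]), np.float64(3.0285647759030305))
[[ 691.9 -131.3   50.6]
 [ 603.2 -132.5   50.6]]
d [-0.0019  0.0003  0.0155] w [ 0.    -0.002 -0.   ] rows 0.4 0.0
```

Emit:
send_rows(
  targets=[-0.003, 0, 0, 0, 0, 0, -1, -0.003, 0, 0.004, 0, 0, 0, -1, -0.003, 0, 0.008, 0, 0, 0, -1, -0.003, 0, 0.011, 0, 0, 0, -1, -0.003, 0, 0.013, 0, 0, 0, -1, -0.003, 0, 0.013, 0, 0, 0, -1, -0.003, 0, 0.013, 0, 0, 0, -1],
)

```text
clock: 15.13
eef_pos: [644.3, -148.8, 60.9]
tcp_rot: [3.141, -0.0, 0.031]
contact_force: [0.3, -1.8, -1.8]
opening: 0.113
grasp_force: 42.4
```

Emit:
send_rows(
  targets=[0, 0.001, 0.004, 0, 0, 0, -1, 0, 0.001, 0.008, 0, 0, 0, -1, 0, 0.001, 0.01, 0, 0, 0, -1, 0, 0.001, 0.0115, 0, 0, 0, -1, 0, 0.001, 0.0115, 0, 0, 0, -1],
)

```text
clock: 15.55
eef_pos: [643.9, -149.3, 49.5]
tcp_rot: [-3.141, 0.001, 0.031]
contact_force: [1.1, -1.3, -1.4]
opening: 0.109
grasp_force: 42.4
```

Emit:
send_rows(
  targets=[0, 0, 0.0005, 0, 0, 0, 0, 0, 0, 0.0005, 0, 0, 0, 0, 0, 0, 0, 0, 0, 0, 0, 0, 0, 0, 0, 0, 0, 0, 0, 0, -0.03, 0, 0, 0, 0, 0, 0, -0.07, 0, 0, 0, 0, 0, 0, -0.11, 0, 0, 0, 0.2, 0, 0, -0.12, 0, 0, 0, 0.2, 0, 0, -0.12, 0, 0, 0, 0.2, 0, 0, -0.12, 0, 0, 0, 0.2],
)

```text
clock: 16.38
eef_pos: [644.5, -149.6, 170.4]
tcp_rot: [3.141, -0.002, 0.031]
contact_force: [0.2, 0.9, -1.3]
opening: 0.6
grasp_force: 0.0
```

Run:
```python
from h import *
s=r.sense(); print(s['clock'],s['eef_pos'],s['tcp_rot'],s['contact_force'],s['opening'])
g=cams.grab_frame('side')
[print(np.round(t,1)) for t in combs(g)]
go(404,-232,170,-.422)
```

```text
16.3833 [ 644.54592321 -149.58556086  170.35586142] [ 3.14120692e+00 -1.53247785e-03  3.07443171e-02] [ 0.20199855  0.90479748 -1.31990419] 0.6002825146852635
[445.2 375.7  22.5 125.8   6.1]
[426.7  87.6  26.  125.6  23.1]
[ 4.283e+02 -4.880e+01  2.910e+01  8.550e+01 -2.000e-01]
[ 404.9 -210.2   50.   129.   -12.8]
d [-0.2421  0.0752 -0.0008] w [-0.     0.001  0.453] rows 6.1 3.6
```

Emit:
send_rows(
  targets=[-0.035, 0.011, 0, 0, 0, 0.07, 0.2, -0.07, 0.022, 0, 0, 0, 0.14, 0.2, -0.105, 0.033, 0, 0, 0, 0.21, 0.2, -0.14, 0.044, 0, 0, 0, 0.28, 0.2, -0.175, 0.055, 0, 0, 0, 0.35, 0.2, -0.21, 0.065, 0, 0, 0, 0.41, 0.2, -0.242, 0.075, 0, 0, 0, 0.453, 0.2, -0.242, 0.075, 0.04, 0, 0, 0.453, 0.2, -0.242, 0.075, 0.06, 0, 0, 0.453, 0.2, -0.242, 0.075, 0.06, 0, 0, 0.453, 0.2, -0.242, 0.075, 0.06, 0, 0, 0.453, 0.2, -0.242, 0.075, 0.06, 0, 0, 0.453, 0.2],
)

```text
clock: 17.43
eef_pos: [404.9, -231.9, 109.8]
tcp_rot: [-3.141, 0.001, -0.422]
contact_force: [0.5, 0.2, 0.9]
opening: 0.602
grasp_force: 0.0
```

Run:
```python
from h import *
s=r.sense(); print(s['clock'],s['eef_pos'],s['tcp_rot'],s['contact_force'],s['opening'])
go(404,-232,25,-.422)
f=cams.grab_frame('top'); cv2.imwrite('pics/t6.png',cv2.resize(f['color'][110:290,175:495],(800,450),interpolation=cv2.INTER_CUBIC))
[print(np.round(t,1)) for t in combs(f)]
```

```text
17.4333 [ 404.91763545 -231.86241207  109.81922269] [-3.14147018e+00  9.21185962e-04 -4.21868002e-01] [0.50326124 0.15986896 0.87603157] 0.6016491503952465
d [-0.0007  0.0005  0.0848] w [-0.     0.001  0.   ] rows 2.0 0.0
[446.1 346.4  39.1 129.2  -5. ]
[433.1  70.   41.  126.5  23.1]
[429.5 -68.1  40.4  86.1  -1.6]
```

View pics/t6.png

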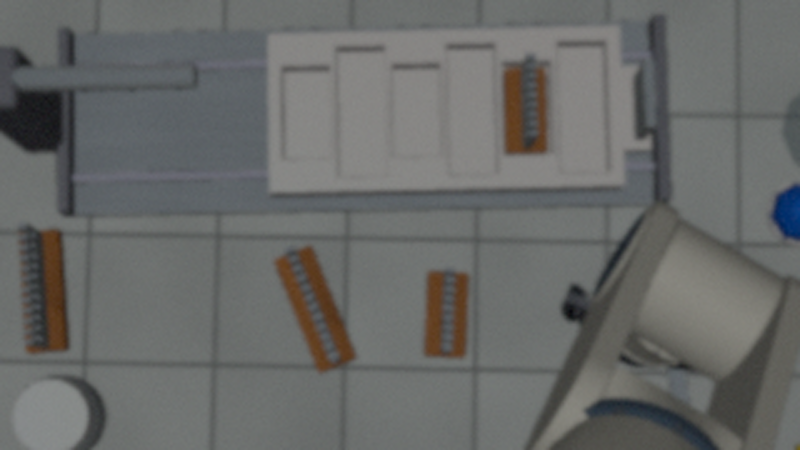

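The short comb sits inside slot s3 at crop (525,110), and the rest of the scene is unchanged. Now I'll grip long comb D.

Emit:
send_rows(
  targets=[-0.001, 0, 0.03, 0, 0, 0, 0.2, -0.001, 0, 0.06, 0, 0, 0, 0.2, -0.001, 0, 0.078, 0, 0, 0, 0.2, -0.001, 0, 0.0848, 0, 0, 0, 0.2, -0.001, 0, 0.0848, 0, 0, 0, 0.2, -0.001, 0, 0.0848, 0, 0, 0, 0.2, -0.001, 0, 0.0848, 0, 0, 0, -1, -0.001, 0, 0.0848, 0, 0, 0, -1, -0.001, 0, 0.0848, 0, 0, 0, -1, -0.001, 0, 0.0848, 0, 0, 0, -1, -0.001, 0, 0.0848, 0, 0, 0, -1, -0.001, 0, 0.0848, 0, 0, 0, -1],
)

```text
clock: 18.48
eef_pos: [404.3, -231.9, 25.7]
tcp_rot: [3.141, -0.001, -0.422]
contact_force: [-0.9, -1.0, 8.2]
opening: 0.111
grasp_force: 43.6
```

Run:
```python
from h import *
s=r.sense(); print(s['clock'],s['eef_pos'],s['tcp_rot'],s['contact_force'],s['opening'])
go(647,-207,140,.031)
```

```text
18.4833 [ 404.25324134 -231.88679406   25.70330861] [ 3.14141881e+00 -1.24954456e-03 -4.22220302e-01] [-0.89658028 -1.03535569  8.23719055] 0.11072595893009488
d [ 0.2114 -0.1222 -0.1141] w [ 0.    -0.001 -0.453] rows 6.5 3.6
```

Emit:
send_rows(
  targets=[0, 0, -0.03, 0, 0, 0, -1, 0, 0, -0.07, 0, 0, 0, -1, 0, 0, -0.114, 0, 0, 0, -1, 0.03, -0.017, -0.114, 0, 0, -0.06, -1, 0.06, -0.034, -0.114, 0, 0, -0.12, -1, 0.09, -0.051, -0.114, 0, 0, -0.18, -1, 0.12, -0.068, -0.114, 0, 0, -0.25, -1, 0.15, -0.085, -0.114, 0, 0, -0.32, -1, 0.18, -0.103, -0.114, 0, 0, -0.39, -1, 0.2114, -0.122, -0.114, 0, 0, -0.453, -1, 0.2114, -0.122, -0.114, 0, 0, -0.453, -1, 0.2114, -0.122, -0.114, 0, 0, -0.453, -1],
)

```text
clock: 19.48
eef_pos: [647.6, -206.2, 138.2]
tcp_rot: [-3.141, 0.001, 0.032]
contact_force: [-1.2, 0.8, -1.3]
opening: 0.116
grasp_force: 42.1
```

Emit:
send_rows(
  targets=[0, 0, 0.03, 0, 0, 0, -1, 0, 0, 0.055, 0, 0, 0, -1, 0, 0, 0.064, 0, 0, 0, -1, 0, 0, 0.064, 0, 0, 0, -1, 0, 0, 0.064, 0, 0, 0, -1, 0, 0, 0.064, 0, 0, 0, -1],
)

```text
clock: 19.98
eef_pos: [647.2, -207.3, 76.6]
tcp_rot: [3.141, -0.002, 0.03]
contact_force: [0.7, -0.7, -1.8]
opening: 0.105
grasp_force: 42.0
```

Run:
```python
from h import *
s=r.sense(); print(s['clock'],s['eef_pos'],s['tcp_rot'],s['contact_force'],s['opening'])
go(647.5,-207,61,.031)
```

```text
19.9833 [ 647.15281308 -207.30987518   76.57439445] [ 3.14099565e+00 -1.68673729e-03  3.03359999e-02] [ 0.65763945 -0.71361335 -1.77905362] 0.10470994134524474
d [ 0.0003 -0.0003  0.0156] w [ 0.001 -0.002 -0.001] rows 0.4 0.0
```

Emit:
send_rows(
  targets=[0, 0, 0.004, 0, 0, 0, -1, 0, 0, 0.008, 0, 0, 0, -1, 0, 0, 0.012, 0, 0, 0, -1, 0, 0, 0.016, 0, 0, 0, -1, 0, 0, 0.016, 0, 0, 0, -1],
)

```text
clock: 20.4
eef_pos: [646.1, -206.8, 58.1]
tcp_rot: [-3.141, 0.001, 0.031]
contact_force: [-1.1, -0.8, -1.7]
opening: 0.109
grasp_force: 42.0
```

Emit:
send_rows(
  targets=[0, 0, 0.003, 0, 0, 0, -1, 0, 0, 0.006, 0, 0, 0, -1, 0, 0, 0.009, 0, 0, 0, -1, 0, 0, 0.011, 0, 0, 0, -1, 0, 0, 0.011, 0, 0, 0, -1],
)

```text
clock: 20.82
eef_pos: [646.6, -207.1, 49.6]
tcp_rot: [3.141, -0.0, 0.031]
contact_force: [-6.6, 0.8, 14.4]
opening: 0.111
grasp_force: 44.6
```

Comb D is on the slot floor (14 N upward at z=49.6). I'll release, lift and go to short comb C.

Emit:
send_rows(
  targets=[0, 0, -0.001, 0, 0, 0, 0, 0, 0, -0.001, 0, 0, 0, 0, 0, 0, -0.001, 0, 0, 0, 0, 0, 0, -0.001, 0, 0, 0, 0, 0, 0, -0.03, 0, 0, 0, 0, 0, 0, -0.07, 0, 0, 0, 0, 0, 0, -0.11, 0, 0, 0, 0.2, 0, 0, -0.12, 0, 0, 0, 0.2, 0, 0, -0.12, 0, 0, 0, 0.2, 0, 0, -0.12, 0, 0, 0, 0.2],
)

```text
clock: 21.65
eef_pos: [646.8, -206.9, 168.3]
tcp_rot: [3.141, -0.001, 0.031]
contact_force: [-0.0, -0.4, -0.6]
opening: 0.602
grasp_force: 0.0
```

Run:
```python
from h import *
s=r.sense(); print(s['clock'],s['eef_pos'],s['contact_force'],s['opening'])
for n in('side','top'):
    [print(np.round(t,1)) for t in combs(cams.grab_frame(n))]
go(430.5,-69,170,-.02)
```

```text
21.65 [ 646.79042866 -206.88744154  168.26047801] [-0.00324408 -0.38789639 -0.59774714] 0.6020413143267838
[445.2 375.7  22.6 125.8   6. ]
[426.8  87.4  26.  125.6  22.9]
[ 4.29e+02 -4.88e+01  2.91e+01  8.57e+01 -2.00e-01]
[447.4 354.   39.6 127.4   2.4]
[445.6  76.1  41.7  99.   23.8]
[429.5 -67.5  41.9  85.   -4.3]
d [-0.2107 -0.1441 -0.0032] w [-0.001  0.002  0.051] rows 6.1 0.4
```

Emit:
send_rows(
  targets=[-0.035, -0.024, 0, 0, 0, 0.01, 0.2, -0.07, -0.048, 0, 0, 0, 0.02, 0.2, -0.105, -0.072, 0, 0, 0, 0.03, 0.2, -0.14, -0.096, 0, 0, 0, 0.04, 0.2, -0.175, -0.12, 0, 0, 0, 0.05, 0.2, -0.2107, -0.144, 0, 0, 0, 0.051, 0.2, -0.2107, -0.144, 0.02, 0, 0, 0.051, 0.2, -0.2107, -0.144, 0.06, 0, 0, 0.051, 0.2, -0.2107, -0.144, 0.06, 0, 0, 0.051, 0.2, -0.2107, -0.144, 0.06, 0, 0, 0.051, 0.2, -0.2107, -0.144, 0.06, 0, 0, 0.051, 0.2],
)

```text
clock: 22.67
eef_pos: [431.7, -69.6, 108.2]
tcp_rot: [-3.141, 0.001, -0.02]
contact_force: [0.4, 0.9, 1.2]
opening: 0.601
grasp_force: 0.0
```

Run:
```python
from h import *
s=r.sense(); print(s['clock'],s['eef_pos'],s['tcp_rot'])
[print(np.round(t,1)) for t in combs(cams.grab_frame('side'))]
go(430,-69,25,-.02)
```

```text
22.6667 [431.71414585 -69.56158342 108.22319344] [-3.14140515e+00  1.44609823e-03 -2.03556250e-02]
[445.4 375.8  22.4 126.1   5.8]
[426.8  87.3  26.1 125.6  22.9]
[ 4.287e+02 -4.880e+01  2.910e+01  8.630e+01 -2.000e-01]
d [-0.0025 -0.0007  0.0838] w [ 0.    -0.    -0.001] rows 2.0 0.0
```

Emit:
send_rows(
  targets=[-0.002, -0.0005, 0.03, 0, 0, 0, 0.2, -0.002, -0.0005, 0.06, 0, 0, 0, 0.2, -0.002, -0.0005, 0.078, 0, 0, 0, 0.2, -0.002, -0.0005, 0.0835, 0, 0, 0, 0.2, -0.002, -0.0005, 0.0835, 0, 0, 0, 0.2, -0.002, -0.0005, 0.0835, 0, 0, 0, 0.2, -0.002, -0.0005, 0.0835, 0, 0, 0, -1, -0.002, -0.0005, 0.0835, 0, 0, 0, -1, -0.002, -0.0005, 0.0835, 0, 0, 0, -1, -0.002, -0.0005, 0.0835, 0, 0, 0, -1, -0.002, -0.0005, 0.0835, 0, 0, 0, -1, -0.002, -0.0005, 0.0835, 0, 0, 0, -1],
)

```text
clock: 23.72
eef_pos: [430.2, -69.1, 25.2]
tcp_rot: [3.141, -0.001, -0.02]
contact_force: [-0.8, -1.4, 9.0]
opening: 0.116
grasp_force: 43.4
```

Run:
```python
from h import *
s=r.sense(); print(s['clock'],s['eef_pos'],s['tcp_rot'],s['contact_force'],s['opening'])
go(642.5,-33,140,.031)
```

```text
23.7167 [430.19155859 -69.06607177  25.22316837] [ 3.14130797e+00 -1.32506965e-03 -2.01662848e-02] [-0.81228134 -1.43208277  8.99337513] 0.11617927698559963
d [ 0.2117 -0.0403 -0.1145] w [ 0.    -0.001 -0.051] rows 5.9 0.4
```

Emit:
send_rows(
  targets=[0, 0, -0.03, 0, 0, 0, -1, 0, 0, -0.07, 0, 0, 0, -1, 0, 0, -0.114, 0, 0, 0, -1, 0.035, -0.007, -0.114, 0, 0, -0.01, -1, 0.07, -0.014, -0.114, 0, 0, -0.02, -1, 0.105, -0.021, -0.114, 0, 0, -0.03, -1, 0.14, -0.028, -0.114, 0, 0, -0.04, -1, 0.175, -0.034, -0.114, 0, 0, -0.05, -1, 0.2117, -0.0403, -0.114, 0, 0, -0.051, -1, 0.2117, -0.0403, -0.114, 0, 0, -0.051, -1, 0.2117, -0.0403, -0.114, 0, 0, -0.051, -1],
)

```text
clock: 24.63
eef_pos: [643.0, -32.4, 137.8]
tcp_rot: [-3.142, 0.0, 0.032]
contact_force: [-0.5, 0.2, -1.3]
opening: 0.112
grasp_force: 41.8
```

Emit:
send_rows(
  targets=[0, 0, 0.03, 0, 0, 0, -1, 0, 0, 0.055, 0, 0, 0, -1, 0, 0, 0.064, 0, 0, 0, -1, 0, 0, 0.064, 0, 0, 0, -1, 0, 0, 0.064, 0, 0, 0, -1, 0, 0, 0.064, 0, 0, 0, -1],
)

```text
clock: 25.13
eef_pos: [642.6, -33.0, 76.0]
tcp_rot: [3.141, -0.002, 0.031]
contact_force: [0.6, 0.4, -1.0]
opening: 0.113
grasp_force: 41.9
```

Run:
```python
from h import *
s=r.sense(); print(s['clock'],s['eef_pos'],s['tcp_rot'],s['contact_force'],s['opening'])
go(642.5,-33,61,.031)
```

```text
25.1333 [642.64713862 -33.034038    75.97983992] [ 3.14147534e+00 -1.67867214e-03  3.06127867e-02] [ 0.57855074  0.40459576 -1.00523191] 0.11296253934471794
d [-0.0002 -0.      0.015 ] w [ 0.    -0.002 -0.   ] rows 0.4 0.0
```

Emit:
send_rows(
  targets=[0, 0, 0.004, 0, 0, 0, -1, 0, 0, 0.008, 0, 0, 0, -1, 0, 0, 0.012, 0, 0, 0, -1, 0, 0, 0.016, 0, 0, 0, -1, 0, 0, 0.016, 0, 0, 0, -1],
)

```text
clock: 25.55
eef_pos: [641.5, -32.8, 57.6]
tcp_rot: [-3.141, 0.001, 0.031]
contact_force: [-0.7, -0.4, -0.8]
opening: 0.113
grasp_force: 41.9
```

Emit:
send_rows(
  targets=[0, 0, 0.003, 0, 0, 0, -1, 0, 0, 0.006, 0, 0, 0, -1, 0, 0, 0.009, 0, 0, 0, -1, 0, 0, 0.0105, 0, 0, 0, -1, 0, 0, 0.0105, 0, 0, 0, -1],
)

```text
clock: 25.97
eef_pos: [642.0, -32.9, 49.2]
tcp_rot: [3.142, 0.0, 0.031]
contact_force: [-6.1, -0.3, 12.6]
opening: 0.111
grasp_force: 43.9
```

Comb C is seated. Next I'll release, lift and go to long comb B.

Emit:
send_rows(
  targets=[0, 0, -0.001, 0, 0, 0, 0, 0, 0, -0.001, 0, 0, 0, 0, 0, 0, -0.001, 0, 0, 0, 0, 0, 0, -0.001, 0, 0, 0, 0, 0, 0, -0.03, 0, 0, 0, 0, 0, 0, -0.07, 0, 0, 0, 0, 0, 0, -0.11, 0, 0, 0, 0.2, 0, 0, -0.12, 0, 0, 0, 0.2, 0, 0, -0.12, 0, 0, 0, 0.2, 0, 0, -0.12, 0, 0, 0, 0.2],
)

```text
clock: 26.8
eef_pos: [642.2, -32.9, 168.2]
tcp_rot: [3.142, -0.001, 0.031]
contact_force: [0.4, 0.1, -0.7]
opening: 0.599
grasp_force: 0.0
```

Run:
```python
from h import *
s=r.sense(); print(s['clock'],s['eef_pos'],s['contact_force'],s['opening'])
for n in('side','top'):
    [print(np.round(t,1)) for t in combs(cams.grab_frame(n))]
go(433.5,71,170,.401)
```

```text
26.8 [642.19170124 -32.85609494 168.15876037] [ 0.41326864  0.13043797 -0.67134484] 0.5987159939366301
[445.2 375.8  22.5 125.8   6. ]
[426.6  87.6  26.  125.6  23.2]
[447.4 354.   39.6 127.4   2.4]
d [-0.2041 -0.1102 -0.0033] w [-0.001  0.003 -0.37 ] rows 5.6 3.0
```

Emit:
send_rows(
  targets=[-0.034, -0.018, 0, 0, 0, -0.06, 0.2, -0.068, -0.036, 0, 0, 0, -0.12, 0.2, -0.102, -0.055, 0, 0, 0, -0.18, 0.2, -0.136, -0.073, 0, 0, 0, -0.24, 0.2, -0.17, -0.092, 0, 0, 0, -0.3, 0.2, -0.204, -0.11, 0, 0, 0, -0.37, 0.2, -0.204, -0.11, 0.02, 0, 0, -0.37, 0.2, -0.204, -0.11, 0.06, 0, 0, -0.37, 0.2, -0.204, -0.11, 0.06, 0, 0, -0.37, 0.2, -0.204, -0.11, 0.06, 0, 0, -0.37, 0.2, -0.204, -0.11, 0.06, 0, 0, -0.37, 0.2],
)

```text
clock: 27.82
eef_pos: [434.7, 70.7, 108.2]
tcp_rot: [-3.141, 0.002, 0.401]
contact_force: [0.5, 0.1, -0.0]
opening: 0.597
grasp_force: 0.0
```

Run:
```python
from h import *
s=r.sense(); print(s['clock'],s['eef_pos'],s['tcp_rot'])
[print(np.round(t,1)) for t in combs(cams.grab_frame('side'))]
go(433.5,71,25,.401)
```

```text
27.8167 [434.71422284  70.66331317 108.16384016] [-3.14118797e+00  1.66401342e-03  4.00504682e-01]
[445.4 375.8  22.4 126.1   5.8]
[426.8  87.3  26.1 125.6  22.9]
d [-0.0017 -0.001   0.0838] w [ 0.    -0.    -0.001] rows 2.0 0.0
```

Emit:
send_rows(
  targets=[-0.0015, -0.001, 0.03, 0, 0, 0, 0.2, -0.0015, -0.001, 0.06, 0, 0, 0, 0.2, -0.0015, -0.001, 0.078, 0, 0, 0, 0.2, -0.0015, -0.001, 0.0835, 0, 0, 0, 0.2, -0.0015, -0.001, 0.0835, 0, 0, 0, 0.2, -0.0015, -0.001, 0.0835, 0, 0, 0, 0.2, -0.0015, -0.001, 0.0835, 0, 0, 0, -1, -0.0015, -0.001, 0.0835, 0, 0, 0, -1, -0.0015, -0.001, 0.0835, 0, 0, 0, -1, -0.0015, -0.001, 0.0835, 0, 0, 0, -1, -0.0015, -0.001, 0.0835, 0, 0, 0, -1, -0.0015, -0.001, 0.0835, 0, 0, 0, -1],
)

```text
clock: 28.87
eef_pos: [433.8, 71.2, 25.5]
tcp_rot: [3.141, -0.002, 0.401]
contact_force: [-0.8, -1.5, 10.0]
opening: 0.111
grasp_force: 39.1
```

Run:
```python
from h import *
s=r.sense(); print(s['clock'],s['eef_pos'],s['tcp_rot'],s['contact_force'],s['opening'])
go(644.5,-91,150,.031)
```

```text
28.8667 [433.79572352  71.19722771  25.45120954] [ 3.14111408e+00 -1.68588018e-03  4.00768820e-01] [-0.84040256 -1.49453999 10.02701829] 0.11146392973135306
d [ 0.1309  0.2316 -0.1242] w [ 0.    -0.002  0.37 ] rows 7.0 3.0
```

Emit:
send_rows(
  targets=[0, 0, -0.03, 0, 0, 0, -1, 0, 0, -0.07, 0, 0, 0, -1, 0, 0, -0.11, 0, 0, 0, -1, 0, 0, -0.124, 0, 0, 0, -1, 0.022, 0.039, -0.124, 0, 0, 0.06, -1, 0.044, 0.078, -0.124, 0, 0, 0.12, -1, 0.066, 0.117, -0.124, 0, 0, 0.18, -1, 0.088, 0.156, -0.124, 0, 0, 0.25, -1, 0.11, 0.195, -0.124, 0, 0, 0.31, -1, 0.131, 0.2316, -0.124, 0, 0, 0.37, -1, 0.131, 0.2316, -0.124, 0, 0, 0.37, -1, 0.131, 0.2316, -0.124, 0, 0, 0.37, -1],
)

```text
clock: 29.87
eef_pos: [646.8, -93.7, 148.4]
tcp_rot: [3.141, -0.002, 0.029]
contact_force: [-0.8, 0.3, -2.4]
opening: 0.112
grasp_force: 40.3
```

Emit:
send_rows(
  targets=[0, 0, 0.001, 0, 0, 0, -1, 0, 0, 0.001, 0, 0, 0, -1],
)

```text
clock: 30.03
eef_pos: [642.6, -90.5, 146.9]
tcp_rot: [-3.141, 0.002, 0.031]
contact_force: [-0.2, 0.4, -2.1]
opening: 0.109
grasp_force: 40.3
```

Run:
```python
from h import *
s=r.sense(); print(s['clock'],s['eef_pos'],s['tcp_rot'],s['contact_force'],s['opening'])
go(644.5,-91,76,.031)
```

```text
30.0333 [642.60394638 -90.51806927 146.85751026] [-3.14103320e+00  2.00653393e-03  3.09651713e-02] [-0.19680834  0.41206237 -2.06446339] 0.10925059330813044
d [0.002  0.0006 0.0709] w [-0.001  0.002 -0.   ] rows 1.7 0.0
```

Emit:
send_rows(
  targets=[0, 0, 0.03, 0, 0, 0, -1, 0, 0, 0.055, 0, 0, 0, -1, 0, 0, 0.07, 0, 0, 0, -1, 0, 0, 0.07, 0, 0, 0, -1, 0, 0, 0.07, 0, 0, 0, -1, 0, 0, 0.07, 0, 0, 0, -1],
)

```text
clock: 30.53
eef_pos: [644.3, -90.5, 78.8]
tcp_rot: [3.141, -0.001, 0.032]
contact_force: [0.3, -0.2, -2.5]
opening: 0.114
grasp_force: 40.2
```

Run:
```python
from h import *
s=r.sense(); print(s['clock'],s['eef_pos'],s['tcp_rot'],s['contact_force'],s['opening'])
go(644.5,-91,60,.031)
```

```text
30.5333 [644.28327649 -90.5315574   78.78277281] [ 3.14143530e+00 -1.22686960e-03  3.15363609e-02] [ 0.29304237 -0.15978756 -2.50291219] 0.11409716639049988
d [0.0002 0.0005 0.0188] w [ 0.    -0.001  0.001] rows 0.5 0.0
```

Emit:
send_rows(
  targets=[0, 0.0005, 0.004, 0, 0, 0, -1, 0, 0.0005, 0.008, 0, 0, 0, -1, 0, 0.0005, 0.012, 0, 0, 0, -1, 0, 0.0005, 0.016, 0, 0, 0, -1, 0, 0.0005, 0.019, 0, 0, 0, -1, 0, 0.0005, 0.019, 0, 0, 0, -1],
)

```text
clock: 31.03
eef_pos: [643.4, -91.4, 57.6]
tcp_rot: [-3.141, 0.001, 0.031]
contact_force: [-0.7, 0.3, -2.5]
opening: 0.113
grasp_force: 40.3
```

Emit:
send_rows(
  targets=[0, 0, 0.003, 0, 0, 0, -1, 0, 0, 0.006, 0, 0, 0, -1, 0, 0, 0.009, 0, 0, 0, -1, 0, 0, 0.0105, 0, 0, 0, -1, 0, 0, 0.0105, 0, 0, 0, -1],
)

```text
clock: 31.45
eef_pos: [644.0, -91.6, 49.5]
tcp_rot: [3.142, -0.0, 0.031]
contact_force: [-6.3, 0.4, 14.0]
opening: 0.112
grasp_force: 42.7
```

Emit:
send_rows(
  targets=[0, 0, -0.001, 0, 0, 0, -0.1, 0, 0, -0.001, 0, 0, 0, -0.1, 0, 0, -0.001, 0, 0, 0, -0.1, 0, 0, -0.001, 0, 0, 0, -0.1, 0, 0, -0.03, 0, 0, 0, -0.1, 0, 0, -0.07, 0, 0, 0, -0.1, 0, 0, -0.11, 0, 0, 0, 0.2, 0, 0, -0.12, 0, 0, 0, 0.2, 0, 0, -0.12, 0, 0, 0, 0.2, 0, 0, -0.12, 0, 0, 0, 0.2],
)

```text
clock: 32.28
eef_pos: [644.2, -91.5, 168.3]
tcp_rot: [3.141, -0.001, 0.031]
contact_force: [-1.0, 1.1, 0.0]
opening: 0.602
grasp_force: 0.0
```

Run:
```python
from h import *
s=r.sense(); print(s['clock'],s['eef_pos'],s['contact_force'],s['opening'])
for n in('side','top'):
    F=cams.grab_frame(n);[print(np.round(t,1)) for t in combs(F)]
    cv2.imwrite(f'pics/{n}7.png',F['color'])
t=cv2.imread('pics/top7.png')[180:280,150:290]; u=cv2.imread('pics/side7.png')
print(t.shape)
cv2.imwrite('pics/A7.png',np.hstack([cv2.resize(t,(420,300),interpolation=cv2.INTER_CUBIC),cv2.resize(u[330:430,230:360],(380,300),interpolation=cv2.INTER_CUBIC)]))
go(447,356,240,.08)
```

```text
32.2833 [644.20936068 -91.51965199 168.28085032] [-1.01842375  1.0508108   0.0403335 ] 0.6022236956598838
[445.2 375.7  22.5 125.8   5.9]
[447.4 354.   39.6 127.4   2.4]
(100, 140, 3)
d [-0.1822 -0.4532 -0.0731] w [-0.001  0.002 -0.049] rows 11.8 0.4
```

View pics/A7.png

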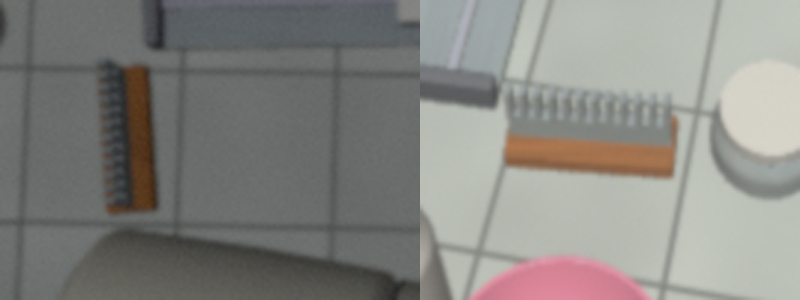

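The crop shows comb A alone: long, 130 mm, orange block. Its near block edge runs from crop (148,68) to (156,210) in the top view, and the balm and bowl are clear of it.

Run:
```python
from h import *
f=cams.grab_frame('top'); g=cams.grab_frame('side')
P=plane(f,[[150+148/3,180+68/3],[150+156/3,180+210/3]],0); d=P[0]-P[1]; print(P.round(1),np.arctan2(d[1],d[0]),np.linalg.norm(d))
q=lambda u,v:(230+u/2.923,330+v/3)
Q=plane(g,[q(506,165) if 0 else q(506-420,165),q(672-420,177)],0); d=Q[0]-Q[1]; print(Q.round(1),np.arctan2(d[1],d[0]),np.linalg.norm(d))
```

```text
[[512.5 346.4   0. ]
 [385.  334.    0. ]] 0.09672597106951115 128.13518415623008
[[508.4 385.4   0. ]
 [381.3 372.2   0. ]] 0.10315432445121112 127.82986798804774
```

Emit:
send_rows(
  targets=[0, 0, -0.035, 0, 0, 0, 0.2, 0, 0, -0.073, 0, 0, 0, 0.2, -0.016, -0.04, -0.073, 0, 0, -0.01, 0.2, -0.032, -0.08, -0.073, 0, 0, -0.02, 0.2, -0.048, -0.12, -0.073, 0, 0, -0.03, 0.2, -0.064, -0.16, -0.073, 0, 0, -0.04, 0.2, -0.08, -0.2, -0.073, 0, 0, -0.049, 0.2, -0.096, -0.24, -0.073, 0, 0, -0.049, 0.2, -0.112, -0.28, -0.073, 0, 0, -0.049, 0.2, -0.128, -0.32, -0.073, 0, 0, -0.049, 0.2, -0.144, -0.36, -0.073, 0, 0, -0.049, 0.2, -0.16, -0.4, -0.073, 0, 0, -0.049, 0.2],
)

```text
clock: 33.48
eef_pos: [475.8, 291.8, 239.8]
tcp_rot: [3.141, 0.002, 0.08]
contact_force: [0.7, -0.2, 0.1]
opening: 0.598
grasp_force: 0.0
```

Run:
```python
from h import *
s=r.sense(); print(s['clock'],s['eef_pos'],s['tcp_rot'])
go(448,357,110,.08)
```

```text
33.4833 [475.83113794 291.8169839  239.83679738] [3.14076768e+00 1.57724978e-03 7.97476112e-02]
d [-0.0223 -0.0673  0.1298] w [ 0.001  0.002 -0.   ] rows 3.5 0.0
```

Run:
```python
from h import *
go(447,359.5,110,.1)
```

```text
d [-0.0231 -0.0699  0.1298] w [ 0.001  0.002 -0.02 ] rows 3.6 0.2
```

Emit:
send_rows(
  targets=[-0.012, -0.035, 0, 0, 0, -0.01, 0.2, -0.023, -0.07, 0, 0, 0, -0.02, 0.2, -0.023, -0.07, 0, 0, 0, -0.02, 0.2, -0.023, -0.07, 0.04, 0, 0, -0.02, 0.2, -0.023, -0.07, 0.08, 0, 0, -0.02, 0.2, -0.023, -0.07, 0.12, 0, 0, -0.02, 0.2, -0.023, -0.07, 0.13, 0, 0, -0.02, 0.2, -0.023, -0.07, 0.13, 0, 0, -0.02, 0.2, -0.023, -0.07, 0.13, 0, 0, -0.02, 0.2],
)

```text
clock: 34.23
eef_pos: [449.1, 358.3, 111.3]
tcp_rot: [3.141, 0.001, 0.1]
contact_force: [0.2, -0.5, 0.6]
opening: 0.599
grasp_force: 0.0
```

Run:
```python
from h import *
s=r.sense(); print(s['clock'],s['eef_pos'],s['tcp_rot'])
go(447,359.5,25,.1)
```

```text
34.2333 [449.13354684 358.29534214 111.25474728] [3.14102461e+00 8.76112166e-04 9.95124511e-02]
d [-0.0019 -0.0015  0.0863] w [ 0.001  0.001 -0.   ] rows 2.1 0.0
```

Emit:
send_rows(
  targets=[-0.0015, -0.0015, 0.03, 0, 0, 0, 0.2, -0.0015, -0.0015, 0.06, 0, 0, 0, 0.2, -0.0015, -0.0015, 0.078, 0, 0, 0, 0.2, -0.0015, -0.0015, 0.0855, 0, 0, 0, 0.2, -0.0015, -0.0015, 0.0855, 0, 0, 0, 0.2, -0.0015, -0.0015, 0.0855, 0, 0, 0, 0.2, -0.0015, -0.0015, 0.0855, 0, 0, 0, -1, -0.0015, -0.0015, 0.0855, 0, 0, 0, -1, -0.0015, -0.0015, 0.0855, 0, 0, 0, -1, -0.0015, -0.0015, 0.0855, 0, 0, 0, -1, -0.0015, -0.0015, 0.0855, 0, 0, 0, -1, -0.0015, -0.0015, 0.0855, 0, 0, 0, -1],
)

```text
clock: 35.23
eef_pos: [447.8, 360.0, 26.5]
tcp_rot: [-3.141, -0.001, 0.1]
contact_force: [-1.4, -0.9, 7.8]
opening: 0.109
grasp_force: 43.4
```

Run:
```python
from h import *
s=r.sense(); print(s['clock'],s['eef_pos'],s['tcp_rot'],s['contact_force'],s['opening'])
go(641,25,245,.031)
```

```text
35.2333 [447.78184878 359.98423092  26.53544229] [-3.14097393e+00 -1.16185627e-03  9.98333819e-02] [-1.38099983 -0.89331084  7.77063039] 0.10886823060163844
d [ 0.1591  0.3524 -0.2185] w [-0.001 -0.001  0.069] rows 10.7 0.6
```

Emit:
send_rows(
  targets=[0, 0, -0.03, 0, 0, 0, -1, 0, 0, -0.07, 0, 0, 0, -1, 0, 0, -0.11, 0, 0, 0, -1, 0, 0, -0.15, 0, 0, 0, -1, 0, 0, -0.19, 0, 0, 0, -1, 0, 0, -0.2185, 0, 0, 0, -1, 0, 0.035, -0.2185, 0, 0, 0, -1, 0, 0.07, -0.2185, 0, 0, 0, -1, 0.01, 0.105, -0.2185, 0, 0, 0, -1, 0.02, 0.14, -0.2185, 0, 0, 0, -1, 0.03, 0.175, -0.2185, 0, 0, 0.01, -1, 0.04, 0.21, -0.2185, 0, 0, 0.02, -1],
)

```text
clock: 36.23
eef_pos: [507.9, 153.1, 244.1]
tcp_rot: [-3.142, -0.0, 0.08]
contact_force: [1.2, 0.9, -1.9]
opening: 0.112
grasp_force: 41.8
```

Emit:
send_rows(
  targets=[0, 0, 0, 0, 0, 0, -1, 0, 0, 0, 0, 0, 0, -1],
)

```text
clock: 36.4
eef_pos: [508.2, 153.0, 244.0]
tcp_rot: [-3.142, 0.0, 0.076]
contact_force: [-0.6, -0.2, -2.9]
opening: 0.11
grasp_force: 41.9
```

Run:
```python
from h import *
s=r.sense(); print(s['clock'],s['eef_pos'],s['tcp_rot'],s['contact_force'],s['opening'])
go(641.5,25,150,.031)
```

```text
36.4 [508.21465484 153.02599705 243.95101855] [-3.14157343e+00  3.08421504e-04  7.63475905e-02] [-0.6060791  -0.24967509 -2.85315347] 0.11025839967956715
d [0.1232 0.1378 0.0939] w [-0.     0.     0.045] rows 5.0 0.4
```

Emit:
send_rows(
  targets=[0.02, 0.035, 0, 0, 0, 0.01, -1, 0.045, 0.065, 0, 0, 0, 0.02, -1, 0.07, 0.095, 0, 0, 0, 0.03, -1, 0.1, 0.12, 0, 0, 0, 0.045, -1, 0.123, 0.138, 0, 0, 0, 0.045, -1, 0.123, 0.138, 0.03, 0, 0, 0.045, -1, 0.123, 0.138, 0.06, 0, 0, 0.045, -1, 0.123, 0.138, 0.09, 0, 0, 0.045, -1, 0.123, 0.138, 0.094, 0, 0, 0.045, -1, 0.123, 0.138, 0.094, 0, 0, 0.045, -1, 0.123, 0.138, 0.094, 0, 0, 0.045, -1],
)

```text
clock: 37.32
eef_pos: [642.1, 27.9, 151.1]
tcp_rot: [-3.141, -0.001, 0.036]
contact_force: [-0.8, -0.6, -1.3]
opening: 0.109
grasp_force: 41.8
```

Run:
```python
from h import *
s=r.sense(); print(s['clock'],s['eef_pos'],s['tcp_rot'],s['contact_force'],s['opening'])
go(641.5,25,78,.031)
```

```text
37.3167 [642.07404699  27.93528059 151.07957701] [-3.14140581e+00 -6.91934677e-04  3.57698594e-02] [-0.81697619 -0.61737014 -1.25931014] 0.10930894459108227
d [-0.0007  0.0029  0.0731] w [-0.    -0.001  0.005] rows 1.8 0.0
```

Emit:
send_rows(
  targets=[0, 0.003, 0.02, 0, 0, 0.004, -1, 0, 0.003, 0.05, 0, 0, 0.004, -1, 0, 0.003, 0.073, 0, 0, 0.004, -1, 0, 0.003, 0.073, 0, 0, 0.004, -1, 0, 0.003, 0.073, 0, 0, 0.004, -1, 0, 0.003, 0.073, 0, 0, 0.004, -1],
)

```text
clock: 37.82
eef_pos: [643.5, 24.3, 79.6]
tcp_rot: [-3.142, -0.004, 0.031]
contact_force: [0.1, 0.3, -1.4]
opening: 0.116
grasp_force: 41.7
```

Run:
```python
from h import *
s=r.sense(); print(s['clock'],s['eef_pos'],s['tcp_rot'],s['contact_force'],s['opening'])
go(641.5,25,60,.031)
```

```text
37.8167 [643.47571677  24.30884609  79.64098336] [-3.14154814 -0.0035644   0.03110255] [ 0.13523225  0.30720059 -1.40045524] 0.11644392623828298
d [-0.002  -0.0008  0.0196] w [-0.    -0.004  0.   ] rows 0.5 0.0
```

Emit:
send_rows(
  targets=[-0.001, -0.0005, 0.004, 0, 0, 0, -1, -0.001, -0.0005, 0.008, 0, 0, 0, -1, -0.001, -0.0005, 0.012, 0, 0, 0, -1, -0.001, -0.0005, 0.016, 0, 0, 0, -1, -0.001, -0.0005, 0.02, 0, 0, 0, -1, -0.001, -0.0005, 0.02, 0, 0, 0, -1],
)

```text
clock: 38.32
eef_pos: [640.1, 24.4, 56.0]
tcp_rot: [-3.142, 0.001, 0.031]
contact_force: [-0.3, 0.3, -2.1]
opening: 0.107
grasp_force: 41.7
```

Emit:
send_rows(
  targets=[0, 0, 0.003, 0, 0, 0, -1, 0, 0, 0.006, 0, 0, 0, -1, 0, 0, 0.008, 0, 0, 0, -1, 0, 0, 0.009, 0, 0, 0, -1, 0, 0, 0.009, 0, 0, 0, -1],
)

```text
clock: 38.73
eef_pos: [640.8, 24.4, 50.5]
tcp_rot: [-3.142, -0.0, 0.031]
contact_force: [-9.7, 0.2, 23.2]
opening: 0.111
grasp_force: 45.6
```

Comb A is on the slot floor. I'll release it, lift, and look at all the combs together.

Emit:
send_rows(
  targets=[0, 0, -0.002, 0, 0, 0, -1, 0, 0, -0.002, 0, 0, 0, -0.1, 0, 0, -0.002, 0, 0, 0, -0.1, 0, 0, -0.002, 0, 0, 0, -0.1, 0, 0, -0.03, 0, 0, 0, -0.1, 0, 0, -0.07, 0, 0, 0, -0.1, 0, 0, -0.11, 0, 0, 0, 0.2, 0, 0, -0.14, 0, 0, 0, 0.2, 0, 0, -0.14, 0, 0, 0, 0.2, 0, 0, -0.14, 0, 0, 0, 0.2],
)

```text
clock: 39.57
eef_pos: [642.0, 24.5, 189.9]
tcp_rot: [-3.142, -0.004, 0.031]
contact_force: [-0.1, -0.4, -0.8]
opening: 0.601
grasp_force: 0.0
```

Run:
```python
from h import *
s=r.sense(); print(s['clock'],s['eef_pos'],s['tcp_rot'],s['contact_force'],s['opening'])
go(643,-271.5,190,.031)
```

```text
39.5667 [641.95005725  24.49571426 189.87490824] [-3.14155615 -0.00398815  0.03075767] [-0.05126656 -0.4288149  -0.83875784] 0.6014486295318927
d [-8.100e-03  2.959e-01 -2.000e-04] w [-0.    -0.004 -0.   ] rows 7.1 0.0
```

Emit:
send_rows(
  targets=[-0.001, 0.035, 0, 0, 0, 0, 0.2, -0.002, 0.07, 0, 0, 0, 0, 0.2, -0.003, 0.11, 0, 0, 0, 0, 0.2, -0.004, 0.15, 0, 0, 0, 0, 0.2, -0.005, 0.19, 0, 0, 0, 0, 0.2, -0.006, 0.23, 0, 0, 0, 0, 0.2, -0.007, 0.265, 0, 0, 0, 0, 0.2, -0.008, 0.296, 0, 0, 0, 0, 0.2, -0.008, 0.296, 0, 0, 0, 0, 0.2, -0.008, 0.296, 0, 0, 0, 0, 0.2, -0.008, 0.296, 0, 0, 0, 0, 0.2],
)

```text
clock: 40.48
eef_pos: [640.9, -271.0, 186.0]
tcp_rot: [-3.14, 0.003, 0.03]
contact_force: [-0.4, 1.5, -0.3]
opening: 0.6
grasp_force: 0.0
```

Run:
```python
from h import *
s=r.sense(); print(s['clock'],s['eef_pos'],s['tcp_rot'],s['contact_force'],s['opening'])
go(643,-271.5,60,.031)
f=cams.grab_frame('top'); g=cams.grab_frame('side')
cv2.imwrite('pics/p8.png',np.hstack([cv2.resize(f['color'][110:290,200:440],(400,300),interpolation=cv2.INTER_CUBIC),cv2.resize(g['color'][165:315,190:390],(400,300),interpolation=cv2.INTER_CUBIC)]))
```

```text
40.4833 [ 640.87756069 -271.00174022  185.99643148] [-3.13991992e+00  2.59786556e-03  3.01785030e-02] [-0.40116265  1.52939193 -0.32407344] 0.6004723754609447
d [0.0024 0.0008 0.126 ] w [-0.002  0.003 -0.001] rows 3.0 0.0
```

View pics/p8.png

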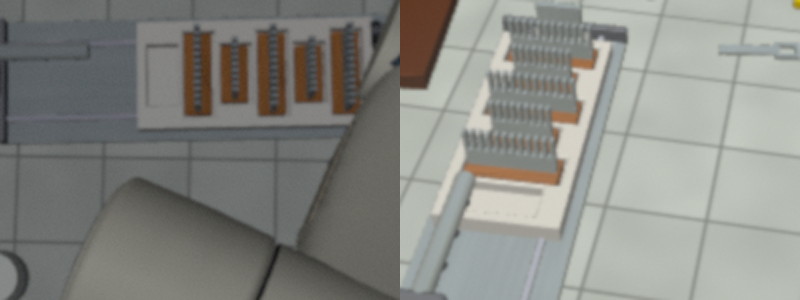

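All five combs stand in slots of their own length: three long, two short, with the sixth slot empty. Now I'll grip the handle.

Emit:
send_rows(
  grip_force=50,
  targets=[0, 0, 0.03, 0, 0, 0, 0.2, 0, 0, 0.06, 0, 0, 0, 0.2, 0, 0, 0.09, 0, 0, 0, 0.2, 0, 0, 0.115, 0, 0, 0, 0.2, 0, 0, 0.126, 0, 0, 0, 0.2, 0, 0, 0.126, 0, 0, 0, 0.2, 0, 0, 0.126, 0, 0, 0, -1, 0, 0, 0.126, 0, 0, 0, -1, 0, 0, 0.126, 0, 0, 0, -1, 0, 0, 0.126, 0, 0, 0, -1, 0, 0, 0.126, 0, 0, 0, -1, 0, 0, 0.126, 0, 0, 0, -1],
)

```text
clock: 41.58
eef_pos: [643.1, -271.2, 64.3]
tcp_rot: [3.141, -0.003, 0.031]
contact_force: [0.5, 5.3, 5.7]
opening: 0.129
grasp_force: 49.6
```

Emit:
send_rows(
  targets=[0, -0.006, 0, 0, 0, 0, -1, 0, -0.016, 0, 0, 0, 0, -1, 0, -0.028, 0, 0, 0, 0, -1, 0, -0.04, 0, 0, 0, 0, -1, 0, -0.052, 0, 0, 0, 0, -1, 0, -0.064, 0, 0, 0, 0, -1, 0, -0.076, 0, 0, 0, 0, -1, 0, -0.086, 0, 0, 0, 0, -1, 0, -0.094, 0, 0, 0, 0, -1, 0, -0.1, 0, 0, 0, 0, -1, 0, -0.1, 0, 0, 0, 0, -1],
)

```text
clock: 42.5
eef_pos: [639.6, -170.6, 64.2]
tcp_rot: [3.141, -0.002, 0.031]
contact_force: [-2.5, 1.7, 9.5]
opening: 0.129
grasp_force: 50.8
```

Emit:
send_rows(
  targets=[0, -0.006, 0, 0, 0, 0, -1, 0, -0.014, 0, 0, 0, 0, -1, 0, -0.022, 0, 0, 0, 0, -1, 0, -0.03, 0, 0, 0, 0, -1, 0, -0.038, 0, 0, 0, 0, -1, 0, -0.046, 0, 0, 0, 0, -1, 0, -0.054, 0, 0, 0, 0, -1, 0, -0.062, 0, 0, 0, 0, -1, 0, -0.068, 0, 0, 0, 0, -1, 0, -0.072, 0, 0, 0, 0, -1, 0, -0.072, 0, 0, 0, 0, -1, 0, -0.072, 0, 0, 0, 0, -1],
)

```text
clock: 43.5
eef_pos: [637.1, -99.1, 64.2]
tcp_rot: [3.142, -0.002, 0.031]
contact_force: [-4.4, 2.4, 11.7]
opening: 0.125
grasp_force: 51.0
```

Emit:
send_rows(
  targets=[0, -0.003, 0, 0, 0, 0, -1, 0, -0.005, 0, 0, 0, 0, -1, 0, -0.007, 0, 0, 0, 0, -1, 0, -0.007, 0, 0, 0, 0, -1],
)

```text
clock: 43.83
eef_pos: [636.8, -92.7, 64.2]
tcp_rot: [3.141, -0.002, 0.031]
contact_force: [-4.0, -0.2, 12.7]
opening: 0.125
grasp_force: 51.0
```

Emit:
send_rows(
  targets=[0, -0.002, 0, 0, 0, 0, -1, 0, -0.003, 0, 0, 0, 0, -1, 0, -0.004, 0, 0, 0, 0, -1, 0, -0.004, 0, 0, 0, 0, -1],
)

```text
clock: 44.17
eef_pos: [636.8, -91.2, 64.3]
tcp_rot: [3.138, -0.002, 0.032]
contact_force: [-3.4, -13.8, 9.9]
opening: 0.127
grasp_force: 50.8
```

Emit:
send_rows(
  targets=[0, -0.003, 0, 0, 0, 0, -1, 0, -0.003, 0, 0, 0, 0, -1, 0, 0.002, 0, 0, 0, 0, -1, 0, 0.002, 0, 0, 0, 0, -1, 0, 0.002, 0, 0, 0, 0, -0.1, 0, 0.002, 0, 0, 0, 0, -0.1, 0, 0.002, 0, 0, 0, 0, -0.1, 0, 0.002, -0.03, 0, 0, 0, 0, 0, 0.002, -0.07, 0, 0, 0, 0, 0, 0.002, -0.11, 0, 0, 0, 0, 0, 0.002, -0.14, 0, 0, 0, 0, 0, 0.002, -0.14, 0, 0, 0, 0],
)

```text
clock: 45.17
eef_pos: [639.9, -90.9, 209.3]
tcp_rot: [3.14, -0.01, 0.031]
contact_force: [0.3, -0.1, -0.2]
opening: 0.497
grasp_force: 0.0
```

Emit:
send_rows(
  targets=[-0.02, 0.03, 0, 0, 0, 0, 0, -0.04, 0.06, 0, 0, 0, 0, 0, -0.06, 0.09, 0, 0, 0, 0, 0, -0.08, 0.12, 0, 0, 0, 0, 0, -0.1, 0.15, 0, 0, 0, 0, 0, -0.12, 0.18, 0, 0, 0, 0, 0, -0.14, 0.21, 0, 0, 0, 0, 0, -0.15, 0.24, 0, 0, 0, 0, 0, -0.15, 0.27, 0, 0, 0, 0, 0, -0.15, 0.27, 0, 0, 0, 0, 0, -0.15, 0.27, 0, 0, 0, 0, 0],
)

```text
clock: 46.08
eef_pos: [494.2, -366.2, 201.4]
tcp_rot: [-3.141, 0.0, 0.029]
contact_force: [-0.2, 0.2, -0.5]
opening: 0.497
grasp_force: 0.0
```

Run:
```python
from h import *
s=r.sense(); print(s['clock'],s['eef_pos'],s['qvel'].round(3),s['contact_force'])
f=cams.grab_frame('top'); g=cams.grab_frame('side')
cv2.imwrite('pics/p9.png',np.hstack([cv2.resize(f['color'][100:280,160:460],(470,282),interpolation=cv2.INTER_CUBIC),cv2.resize(g['color'][165:375,170:415],(330,282),interpolation=cv2.INTER_CUBIC)]))
```

```text
46.0833 [ 494.21048299 -366.16067627  201.36815976] [ 0.036 -0.014  0.027  0.009  0.009  0.011] [-0.15557436  0.16732353 -0.50575329]
```

View pics/p9.png

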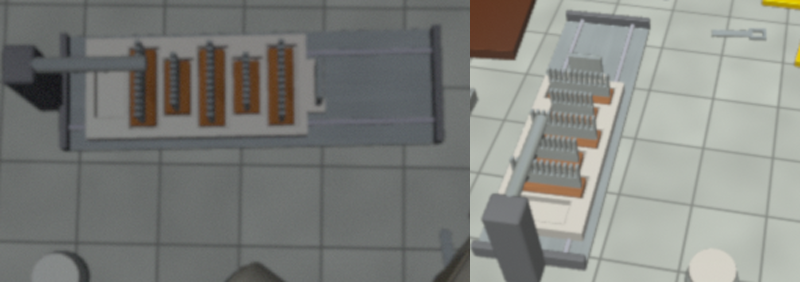

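The carriage is home under the blower arm. The handle travelled exactly 180 mm to a hard stop, all five combs are upright, and the robot is clear.

```bash
python3 -c "
from h import *
print(combs(cams.grab_frame('top')),combs(cams.grab_frame('side')))
print(r.sign_off())"
```

```text
[] []
the job is handed in; nothing more can be done
None
```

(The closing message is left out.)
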